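Index the rotary stage and load the turned samples in nest order

TASK

Get the rotary stage ready for a measuring run: loosen its winged lock ring (counterclockwise, about a sixth of a turn), turn the turntable by its peg handle until the handle lines up with the white datum pointer on the foot, and tighten the lock ring fully home again without losing that position. Then load the turned samples one after another in rising order of their number of collars, each standing upright on the floor of the nest with as many dots as the sample has collars; samples that are missing leave their nests empty. At the end all samples are seated, the turntable is still on its mark with the ring tight, and the other things on the bench have been left where they were.

Things in the scene. Friction and masses are not known exactly. Their poses are not given: they have to be found in the camera images.
- lock_ring (a joint): Rotation of the winged lock ring about the vertical axis at the centre of the rotary stage: 0 = fully tight against its stop (as at the start), grows as it is loosened, which is counterclockwise seen from above; 1.4 is the other stop. Even drag of about 0.12 N m; it stays where it is left.
- wing (a point): Middle of the lock ring's wing, on the stage's vertical axis, 84 mm above the table. The wing is an upright steel bar 72 mm long (along this point's x), 12 mm thick (y), its top 16 mm above this point and its lower edge 18 mm below it, standing on a round collar of 52 mm diameter. Pinch it across its thickness from above. The point turns with the ring.
- turntable (a joint): Rotation of the turntable about the stage's vertical axis: 0 = the handle lined up with the datum pointer, positive counterclockwise seen from above. Starts at 0.5 to 1.3, stops at -1.6 and 1.6. The drag is an even 0.25 N m (about 3 N at the handle) whether or not the ring is tight, and it stays where it is left.
- handle (a point): Centre of the top of the turntable's handle: a black round upright peg of 16 mm diameter, 60 mm tall above the plate (its top 96 mm above the table), 90 mm from the axis. It does not spin on its own; it may turn within a light grip while it is led round its arc.
- stage: Foot of the rotary stage: dark steel disc of 300 mm diameter, 20 mm thick, fixed to the table; origin on the stage's vertical axis at table height. The datum pointer is on its +x side. Turntable (round aluminium plate, 284 mm diameter, top 36 mm above the table) and lock ring turn about this axis.
- datum (a point): Top of the datum pointer: small white block on the stage's foot at the rim of the turntable, 147 mm from the axis along the stage's +x, 42 mm above the table.
- nest1 (a point): Centre of the floor of nest 1 on the turntable, 36 mm above the table: a dark steel ring of 56 mm inner and 64 mm outer diameter, wall 10 mm high, 90 mm from the axis, 60 degrees counterclockwise (seen from above) from the handle. One black dot on the plate outside it numbers it. Turns with the turntable.
- nest2 (a point): Centre of the floor of nest 2 on the turntable, 36 mm above the table: a dark steel ring of 56 mm inner and 64 mm outer diameter, wall 10 mm high, 90 mm from the axis, 120 degrees counterclockwise (seen from above) from the handle. Two black dots on the plate outside it number it. Turns with the turntable.
- nest3 (a point): Centre of the floor of nest 3 on the turntable, 36 mm above the table: a dark steel ring of 56 mm inner and 64 mm outer diameter, wall 10 mm high, 90 mm from the axis, 180 degrees counterclockwise (seen from above) from the handle. Three black dots on the plate outside it number it. Turns with the turntable.
- nest4 (a point): Centre of the floor of nest 4 on the turntable, 36 mm above the table: a dark steel ring of 56 mm inner and 64 mm outer diameter, wall 10 mm high, 90 mm from the axis, 240 degrees counterclockwise (seen from above) from the handle. Four black dots on the plate outside it number it. Turns with the turntable.
- nest5 (a point): Centre of the floor of nest 5 on the turntable, 36 mm above the table: a dark steel ring of 56 mm inner and 64 mm outer diameter, wall 10 mm high, 90 mm from the axis, 300 degrees counterclockwise (seen from above) from the handle. Five black dots on the plate outside it number it. Turns with the turntable.
- sample1: Turned steel sample with one collar, 65 mm tall, about 220 g, standing upright on the table (may be absent). From the foot: round foot of 48 mm diameter and 12 mm height, stem of 16 mm diameter with one thin collar of 30 mm diameter (4 mm thick, 10 mm apart, the lowest 20 mm up), smooth round head of 22 mm diameter, the top 26 mm. Origin: centre of its underside, z up along it.
- sample2: Turned steel sample with two collars, 75 mm tall, about 220 g, standing upright on the table (may be absent). From the foot: round foot of 48 mm diameter and 12 mm height, stem of 16 mm diameter with two thin collars of 30 mm diameter (4 mm thick, 10 mm apart, the lowest 20 mm up), smooth round head of 22 mm diameter, the top 26 mm. Origin: centre of its underside, z up along it.
- sample3: Turned steel sample with three collars, 85 mm tall, about 220 g, standing upright on the table (may be absent). From the foot: round foot of 48 mm diameter and 12 mm height, stem of 16 mm diameter with three thin collars of 30 mm diameter (4 mm thick, 10 mm apart, the lowest 20 mm up), smooth round head of 22 mm diameter, the top 26 mm. Origin: centre of its underside, z up along it.
- sample4: Turned steel sample with four collars, 95 mm tall, about 220 g, standing upright on the table (may be absent). From the foot: round foot of 48 mm diameter and 12 mm height, stem of 16 mm diameter with four thin collars of 30 mm diameter (4 mm thick, 10 mm apart, the lowest 20 mm up), smooth round head of 22 mm diameter, the top 26 mm. Origin: centre of its underside, z up along it.
- sample5: Turned steel sample with five collars, 105 mm tall, about 220 g, standing upright on the table (may be absent). From the foot: round foot of 48 mm diameter and 12 mm height, stem of 16 mm diameter with five thin collars of 30 mm diameter (4 mm thick, 10 mm apart, the lowest 20 mm up), smooth round head of 22 mm diameter, the top 26 mm. Origin: centre of its underside, z up along it.
- granite_block: Bystander: dark square block, 36 x 36 x 22 mm, among the samples; origin under its centre.
- cleaner: Bystander: white cleaner bottle, 56 mm diameter, 130 mm tall; origin under its centre.
- caliper: Bystander: caliper lying flat, 200 mm long, 13 mm high; origin under its beam's middle.
- screwdriver: Bystander: screwdriver lying on the table; origin at its middle.
- mug: Bystander: white mug, 80 mm diameter, 90 mm tall; origin under its centre.
- brush: Bystander: cleaning brush lying on the table; origin at its middle.

How it is judged (in metres and radians):
On the way, in this order (a step that is already met when the one before it is completed fails the run):
1. the lock ring is backed off by at least 40 degrees (value of joint lock_ring above 0.7 rad), for 0.2 s.
2. with the lock ring still loose, the turntable is turned so that its handle lines up with the datum pointer (within 0.1 rad) (value of joint lock_ring above 0.7 rad and value of joint turntable between -0.1 and 0.1 rad), for 0.2 s.
3. the lock ring is tight again (within 0.15 rad of its stop) and the turntable still lined up (value of joint lock_ring below 0.15 rad and value of joint turntable between -0.1 and 0.1 rad), for 0.2 s.
4. the sample with 1 collar (if it is there) stands in nest 1, let go (horizontal distance between sample1 and nest1 below 0.008 m and z of sample1 in the frame of nest1 between -0.004 and 0.004 m and angle between sample1's own z axis and vertical below 0.1 rad and contact force between the fingers and sample1 below 0.2 N), for 0.2 s.
5. the sample with 2 collars (if it is there) stands in nest 2, let go (horizontal distance between sample2 and nest2 below 0.008 m and z of sample2 in the frame of nest2 between -0.004 and 0.004 m and angle between sample2's own z axis and vertical below 0.1 rad and contact force between the fingers and sample2 below 0.2 N), for 0.2 s.
6. the sample with 3 collars (if it is there) stands in nest 3, let go (horizontal distance between sample3 and nest3 below 0.008 m and z of sample3 in the frame of nest3 between -0.004 and 0.004 m and angle between sample3's own z axis and vertical below 0.1 rad and contact force between the fingers and sample3 below 0.2 N), for 0.2 s.
7. the sample with 4 collars (if it is there) stands in nest 4, let go (horizontal distance between sample4 and nest4 below 0.008 m and z of sample4 in the frame of nest4 between -0.004 and 0.004 m and angle between sample4's own z axis and vertical below 0.1 rad and contact force between the fingers and sample4 below 0.2 N), for 0.2 s.
8. the sample with 5 collars (if it is there) stands in nest 5, let go (horizontal distance between sample5 and nest5 below 0.008 m and z of sample5 in the frame of nest5 between -0.004 and 0.004 m and angle between sample5's own z axis and vertical below 0.1 rad and contact force between the fingers and sample5 below 0.2 N), for 0.2 s.
At the end, for the whole second after the job is handed in: The lock ring is within 0.15 rad of tight, the turntable within 0.1 rad of its mark, and every sample that is there stands at rest in its own nest: within 8 mm of the nest's centre, within 4 mm of its floor, within 0.1 rad of upright (all of step 3 and horizontal distance between sample1 and nest1 below 0.008 m and z of sample1 in the frame of nest1 between -0.004 and 0.004 m and angle between each of sample1, sample2, sample3, sample4, sample5's own z axis and vertical below 0.1 rad and linear speed of each of sample1, sample2, sample3, sample4, sample5 below 0.03 m/s and horizontal distance between sample2 and nest2 below 0.008 m and z of sample2 in the frame of nest2 between -0.004 and 0.004 m and horizontal distance between sample3 and nest3 below 0.008 m and z of sample3 in the frame of nest3 between -0.004 and 0.004 m and horizontal distance between sample4 and nest4 below 0.008 m and z of sample4 in the frame of nest4 between -0.004 and 0.004 m and horizontal distance between sample5 and nest5 below 0.008 m and z of sample5 in the frame of nest5 between -0.004 and 0.004 m); the robot touches nothing.
It fails at once if a bystander (block, bottle, caliper, screwdriver, mug, brush) is shoved more than 50 mm from its place (distance of any of granite_block, cleaner, caliper, screwdriver, mug, brush from where it was at the start of the episode above 0.05 m).
It fails at once if the mug or the bottle is tipped over (angle between any of mug, cleaner's own z axis and vertical above 0.6 rad).
Of sample1, sample2, sample3, sample4, sample5 only 3 to 5 are there at a start; the rules pass over those that are not, and their reading is None.
At some moment in a run one of sample1, sample2, sample3, sample4, sample5 may be knocked a few centimetres aside while the robot is not near it.
It also fails if it takes over 210 s, if anything falls off the work surface, if the arm or the gripper's body presses on something with over 40 N, if the wrist force passes 120 N, or if a joint passes its speed limit or range.

ROBOT

A 7-joint arm with a two-finger parallel gripper is mounted at the origin on the work surface. World frame = base frame: x ahead of the robot, y to its left, z up, the work surface at z = 0. Lengths are in m, angles in degrees, forces in N, time in s.
With the tool pointing down it reaches from about 0.425 to 0.825 m from the base axis. Payload 3.6 kg.
Tool frame: the origin (TCP) lies between the finger pads; the fingertips stand 17 mm ahead of it and the grasp point (between the pads) lies 2 mm behind it; z points along the fingers, y is the line along which they close (so a half turn about z gives the same grasp; the last joint's range is limited). The gripper opens to 93 mm and grips with 3 to 60 N. Pads are 15 mm wide; open, the fingers measure 128 mm over their backs; the gripper's body (75 mm by 188 mm) begins 65 mm behind the grasp point.
Start: joints at [70.846, 35.231, -0.722, 81.555, 0.464, 63.22, -2.315], TCP at [0.197, -0.619, 0.21] pointing down, gripper open.
Joint ranges: [-178.69, 178.69], [-17.37, 117.87], [-77.05, 75.6], [15.02, 138.74], [-78.02, 258.01], [0.78, 113.62], [-162.83, 162.83]. Speed limits (degrees/s): [159.86, 159.86, 180, 180, 180, 180, 180].

INTERFACE

Orientations are given as [roll, pitch, yaw] about the fixed x, y, z axes, in that order (R = Rz(yaw) Ry(pitch) Rx(roll)).
In Python, from workcell import env, imaging, job, monitor gives the robot as it stands (env), with the cameras (imaging), the job (job) and the readings (monitor).
- The arm moves only by the shell command python3 jog.py 'ROWS' [FORCE]. ROWS is a JSON list of rows, 1 to 12 of them, each of 7 numbers: a rotation vector rx, ry, rz in degrees, then dx, dy, dz in m, then the finger opening in m; each row shifts and turns the commanded pose from where the row before left it, along the tool's axes as they then stand; what a row does not reach is not made up. A row lasts 1/8 s, in which the tool goes at most 0.0625 m and 10.7 degrees, less where a joint would pass 70% of its speed; a pose out of reach is approached as far as the arm can. The fingers move at their own pace and stop on an object; FORCE is the grip in N (left out, the last holds). Time passes only in rows, so rows that do not move let the fingers close. It prints the time, the measured TCP pose, the force, the opening and the grip force at its end. Input that does not fit is refused with a message, and nothing moves.
- monitor.state(): the state, without advancing time (a new reading comes with each control period).
- imaging.snapshot(name): name is "side" or "top" or "wrist"; returns a dict with "color" (384x512x3 uint8, red, green, blue), "intrinsics" (3x3 intrinsics, pixels), "R" (3x3) and "t" (3): a world point X has camera coordinates R X + t; the wrist camera has in their place "hand_eye" (4x4, takes a point from camera to tool coordinates, whose origin is the TCP and whose axes are the flange's). Camera axes: x right, y down, z forward; pixel columns grow to the right and rows downward; lengths in m; the calibration is good to about 2 mm. A picture is of the moment at which its call begins: read the wrist's pose just before it. There is no depth.
- job.finish_job(): hands the job in; it is judged then, once.
The state is a dict: "time_s": time; "joint_positions": joint angles; "qvel": joint speeds; "joint_efforts": joint torques, N m; "ee_pos": TCP position; "tool_rot": TCP orientation; "ft_force": force on the tool from outside, world axes, zero at the start; "moment": the same for the moment, N m; "gripper_width": finger opening in m; "finger_force": force on a finger pad.
Only numpy, scipy, OpenCV 4.12 (cv2) and the standard library are available. Lean on these libraries where they do the work, as an engineer would, in place of code of your own. Each camera call takes 0.05 s, during which the arm holds its last target. There are 200 camera calls.

## Working session

There is one attempt and no reset: what is moved stays moved. The work goes in short steps, Python scripts to look and compute and a shell command to move; the robot and the scene stay as the last step left them, time stands still between calls to the robot, and variables do not carry over. Pictures are saved under pics/ and viewed, at most 14 in all, crops included, and the job is handed in when it is done.

```bash
ls
cat > h.py <<'E'
import numpy as np,cv2,os
from workcell import env, imaging, job, monitor
from scipy.spatial.transform import Rotation as Ro
os.makedirs('pics',exist_ok=True)
def tool():
    s=monitor.state();return np.array(s['ee_pos']),s
def snap(n,f):
    d=imaging.snapshot(n);cv2.imwrite('pics/'+f,d['color'][:,:,::-1]);return d
E
python3 - <<'E'
from h import *
s=monitor.state();print(s)
for n in ('side','top','wrist'):
    d=snap(n,n+'0.png');print(n,{k:np.round(v,4).tolist() for k,v in d.items() if k!='color'})
E
```

```text
jog.py
pics
workcell.py
{'time_s': 0.0, 'joint_positions': array([70.84673438, 35.28978377, -0.72308778, 81.63909302,  0.46387778,
       63.22079342, -2.31430715]), 'qvel': array([-0.12313776, -0.007498  ,  0.09457885, -0.06013504, -0.01365945,
        0.04299014,  0.10736501]), 'joint_efforts': array([-1.26462422e-03, -4.58931184e+01,  2.08825478e-01, -1.65743458e+01,
       -6.10445626e-02,  2.03155837e-02,  2.09926525e-04]), 'ee_pos': array([ 0.19668469, -0.61868024,  0.20928805]), 'tool_rot': array([-1.79853207e+02,  1.78896316e-03,  1.76392557e+01]), 'ft_force': array([-0.67209195, -0.6749857 ,  1.38109694]), 'moment': array([-0.04247803,  0.00950514, -0.02215624]), 'finger_force': 0.0, 'gripper_width': 0.09312656437120458}
side {'intrinsics': [[367.9804, 0.0, 258.3988], [0.0, 367.9804, 195.4396], [0.0, 0.0, 1.0]], 'R': [[0.9477, -0.3188, 0.0134], [-0.1993, -0.6243, -0.7553], [0.2492, 0.7131, -0.6552]], 't': [-0.5139, 0.1909, 1.0552]}
top {'intrinsics': [[483.17, 0.0, 258.5962], [0.0, 483.17, 187.8271], [0.0, 0.0, 1.0]], 'R': [[-0.0082, -1.0, -0.0028], [-0.9833, 0.0085, -0.1819], [0.1819, 0.0013, -0.9833]], 't': [0.0609, 0.5555, 1.7289]}
wrist {'intrinsics': [[291.5451, 0.0, 255.4241], [0.0, 291.5451, 189.3689], [0.0, 0.0, 1.0]], 'hand_eye': [[0.0003, -0.9654, -0.2609, 0.0707], [1.0, 0.0004, 0.0, 0.0009], [0.0001, -0.2609, 0.9654, -0.1739], [0.0, 0.0, 0.0, 1.0]]}
```

View pics/top0.png

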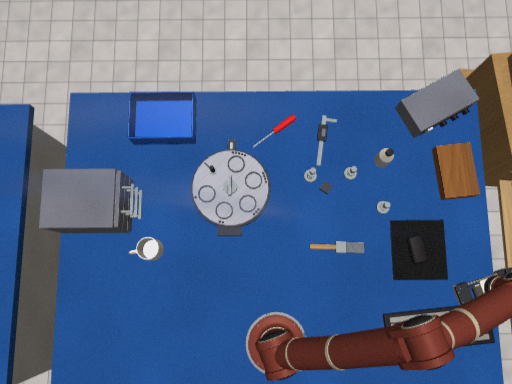

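View pics/side0.png

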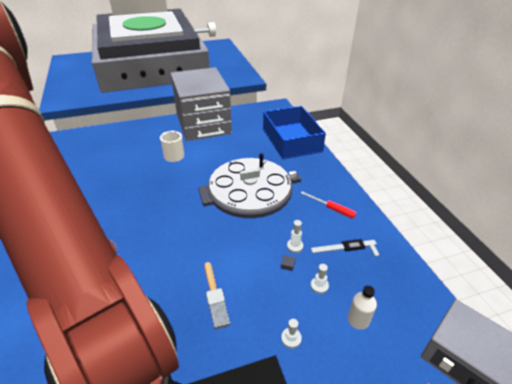

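The top view shows the stage at about (231,188), three samples near (311,174), (351,172) and (383,207), and the block at (326,187). The side view shows the same samples near (296,237), (320,280) and (291,333). I'll zoom in next.

Run:
```python
import cv2,numpy as np
t=cv2.imread('pics/top0.png');s=cv2.imread('pics/side0.png')
r=lambda im,x,y,w,h,W,H:cv2.resize(im[y:y+h,x:x+w],(W,H),interpolation=cv2.INTER_CUBIC)
a=r(t,180,133,110,110,440,440) # x4
b=r(s,195,145,110,75,360,245)
c=np.hstack([r(s,270,215,60,75,180,225),r(s,270,280,60,75,180,225)])
d=np.hstack([a,np.vstack([b[:, :360],np.full((440-245,360,3),0,np.uint8)])])
d[245:440,440:800]=c[:195]
e=np.hstack([r(t,296,160,40,40,160,160),r(t,332,152,40,40,160,160),r(t,364,187,40,40,160,160),r(s,280,215,40,40,160,160),r(s,275,315,40,40,160,160)])
cv2.imwrite('pics/crop1.png',np.vstack([d,e]))
```

```text
(no output)
```

View pics/crop1.png

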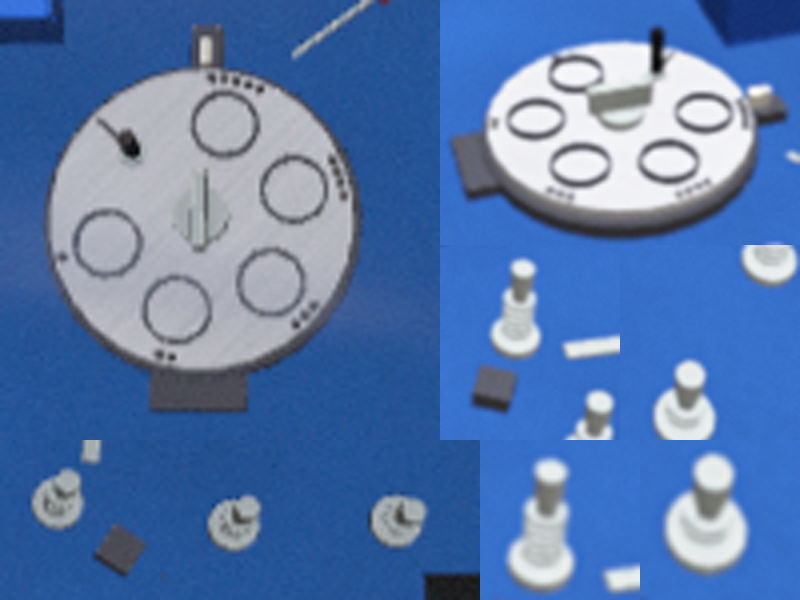

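Stage crop: datum at top-image (231,145), the handle about 45° counterclockwise from it, and the wing lying along the image vertical. Next: triangulate.

```bash
cat >> h.py <<'E'
def cam(d,s=None):
    if 'R' in d: return d['intrinsics'],np.array(d['R']),np.array(d['t'])
    s=s or monitor.state(); T=np.eye(4);T[:3,:3]=Ro.from_euler('xyz',s['tool_rot'],degrees=True).as_matrix();T[:3,3]=s['ee_pos']
    M=np.linalg.inv(T@np.array(d['hand_eye'])); return d['intrinsics'],M[:3,:3],M[:3,3]
def ray(c,uv):
    K,R,t=c; return -R.T@t, R.T@np.linalg.solve(K,[uv[0],uv[1],1.])
def onz(c,uv,z):
    o,d=ray(c,uv); return o+d*(z-o[2])/d[2]
def tri(obs):
    A=np.zeros((3,3));b=np.zeros(3)
    for c,uv in obs:
        o,d=ray(c,uv);d=d/np.linalg.norm(d);P=np.eye(3)-np.outer(d,d);A+=P;b+=P@o
    X=np.linalg.solve(A,b);e=[np.linalg.norm(np.cross(X-ray(c,uv)[0],ray(c,uv)[1]/np.linalg.norm(ray(c,uv)[1]))) for c,uv in obs]
    return X,max(e)
def proj(c,X):
    K,R,t=c;p=K@(R@np.asarray(X)+t);return p[:2]/p[2]
def circ(xy):
    xy=np.asarray(xy);A=np.c_[2*xy,np.ones(len(xy))];p=np.linalg.lstsq(A,(xy**2).sum(1),rcond=None)[0];return p[0],p[1],np.sqrt(p[2]+p[0]**2+p[1]**2)
E
python3 - <<'E'
from h import *
T=imaging.snapshot('top');S=imaging.snapshot('side');ct,cs=cam(T),cam(S);np.set_printoptions(precision=4,suppress=True)
print('cams',ray(ct,(0,0))[0],ray(cs,(0,0))[0])
C={}
for n,d,c,b in(('top',T,ct,(185,140,280,235)),('side',S,cs,(200,150,300,215))):
    im=d['color'].astype(int);x0,y0,x1,y1=b;m=np.zeros(im.shape[:2],np.uint8)
    sub=im[y0:y1,x0:x1];m[y0:y1,x0:x1]=((sub.min(2)>110))*255
    k,_=cv2.findContours(m,cv2.RETR_EXTERNAL,cv2.CHAIN_APPROX_NONE);k=max(k,key=cv2.contourArea);h=k[:,0]
    P=np.array([onz(c,p,.036)[:2] for p in h]);x,y,r=circ(P)
    for _ in range(5):
        e=abs(np.hypot(P[:,0]-x,P[:,1]-y)-r);P=P[e<max(.004,np.quantile(e,.5))];x,y,r=circ(P)
    print(n,x,y,r,len(P))
print('datum',tri([(ct,(231.2,144.8)),(cs,(294.5,178))]), onz(ct,(231.2,144.8),.042))
print('handle',onz(ct,(211.3,167.3),.096))
print('handle tri',tri([(ct,(211.3,167.3)),(cs,(261.5,154.5))]))
# samples head tops & feet
for n,a,b in(('A',(313.2,170.5),(297.5,222.5)),('B',(353.8,169),(322.8,266)),('C',(386.5,204.8),(293.5,321))): print(n,tri([(ct,a),(cs,b)]))
for n,a,b in(('A',(310.3,175.5),(295.7,246)),('B',(350.3,173.5),(320,286)),('C',(382.7,207.5),(291.8,338))): print(n,'foot',onz(ct,a,.012),onz(cs,b,.012))
print('wing',tri([(ct,(231.2,175.3)),(cs,(260,170))]))
E
```

```text
cams [0.2322 0.0539 1.8013] [ 0.2621 -0.7972  0.8425]
top 0.5633074309089747 0.1629479749652752 0.14035289784010196 213
side 0.5644277049472437 0.15699792408366467 0.14541069951496355 148
datum (array([0.7334, 0.1595, 0.0113]), np.float64(0.0014691730986013372)) [0.7233 0.158  0.042 ]
handle [0.6247 0.2267 0.096 ]
handle tri (array([0.6272, 0.2267, 0.0927]), np.float64(0.0016680721899221286))
A (array([ 0.6083, -0.1406,  0.1072]), np.float64(0.0012154824153515428))
B (array([ 0.6164, -0.2899,  0.0901]), np.float64(0.0011634421762422294))
C (array([ 0.4869, -0.404 ,  0.0798]), np.float64(0.0023566836661868236))
A foot [ 0.609  -0.1397  0.012 ] [ 0.6106 -0.1449  0.012 ]
B foot [ 0.6154 -0.2912  0.012 ] [ 0.6174 -0.2961  0.012 ]
C foot [ 0.4845 -0.4066  0.012 ] [ 0.4885 -0.4091  0.012 ]
wing (array([0.5983, 0.1553, 0.0818]), np.float64(0.0007827506058694433))
```

```bash
cat >> h.py <<'E'
def go(x,y,z,yaw=None):
    "prints yaw turn (rz, tool) first, then tool displacement after that turn"
    s=monitor.state();p=s['ee_pos'];y0=s['tool_rot'][2];yaw=y0 if yaw is None else yaw
    dy=(yaw-y0+180)%360-180
    r=Ro.from_euler('xyz',[180,0,yaw],degrees=True).as_matrix()
    tilt=s['tool_rot'][:2]
    print('at',np.round(p,4),'rot',np.round(s['tool_rot'],2),'| rz',round(-dy,2),'then d',np.round(r.T@(np.array([x,y,z])-p),4))
E
python3 -c "
from h import *
go(.47,-.30,.26)"
python3 jog.py '[[0, 0, 0, 0.03, -0.02, -0.025, 0.093], [0, 0, 0, 0.047, -0.029, -0.025, 0.093], [0, 0, 0, 0.047, -0.029, 0, 0.093], [0, 0, 0, 0.047, -0.029, 0, 0.093], [0, 0, 0, 0.047, -0.029, 0, 0.093], [0, 0, 0, 0.047, -0.029, 0, 0.093], [0, 0, 0, 0.047, -0.029, 0, 0.093], [0, 0, 0, 0.045, -0.027, 0, 0.093], [0, 0, 0, 0, 0, 0, 0.093], [0, 0, 0, 0, 0, 0, 0.093]]'
python3 - <<'E'
from h import *
import pickle
s=monitor.state();d=snap('wrist','w1.png');pickle.dump((s,d),open('w1.pkl','wb'))
go(.56,-.16,.26,17.6)
E
```

```text
time_s: 1.5
ee_pos: [0.4695, -0.3014, 0.2603]
tool_rot: [180.0, 0.1, 17.6]
ft_force: [-0.3, -0.6, 0.4]
gripper_width: 0.093
finger_force: 0.0
at [ 0.469  -0.3022  0.2603] rot [1.7997e+02 8.0000e-02 1.7490e+01] | rz -0.11 then d [ 0.1297 -0.108   0.0003]
```

View pics/w1.png

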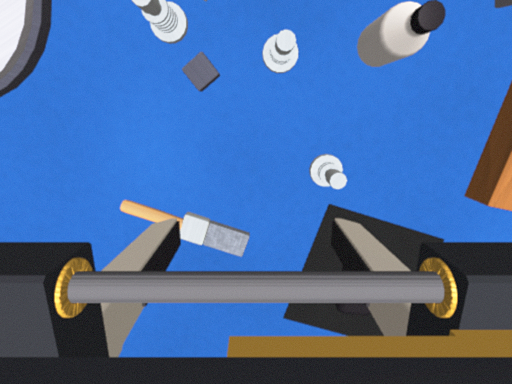

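The wrist view shows sample A at (165,15) with many collars, B at (282,50), C at (328,172), the block at (201,72) and the bottle at (405,32). Next I'll take a second view nearer A.

```bash
python3 jog.py '[[0, 0, 0, 0.04, -0.033, 0, 0.093], [0, 0, 0, 0.045, -0.037, 0, 0.093], [0, 0, 0, 0.045, -0.038, 0, 0.093], [0, 0, 0, 0, 0, 0, 0.093], [0, 0, 0, 0, 0, 0, 0.093], [0, 0, 0, 0, 0, 0, 0.093]]'
python3 - <<'E'
from h import *
import pickle
s=monitor.state();d=snap('wrist','w2.png');pickle.dump((s,d),open('w2.pkl','wb'))
a=cv2.imread('pics/w1.png');b=cv2.imread('pics/w2.png')
r=lambda im,x,y,w,h,f:cv2.resize(im[y:y+h,x:x+w],None,fx=f,fy=f,interpolation=cv2.INTER_CUBIC)
top=np.hstack([r(a,120,0,80,50,5),r(a,250,20,80,50,5)])
bot=np.zeros((350,800,3),np.uint8);bot[:300,:240]=r(a,300,145,60,75,4)[:300];bot[:350,260:260+466]=cv2.resize(b,(466,350))
cv2.imwrite('pics/c2.png',np.vstack([top,bot]))
go(.5,.163,.26,0)
E
```

```text
time_s: 2.3
ee_pos: [0.5601, -0.1615, 0.2605]
tool_rot: [179.9, 0.1, 17.3]
ft_force: [-0.5, -0.2, -0.4]
gripper_width: 0.093
finger_force: 0.0
at [ 0.5603 -0.1611  0.2606] rot [1.7994e+02 4.0000e-02 1.7380e+01] | rz 17.38 then d [-0.0603 -0.3241  0.0006]
```

View pics/c2.png

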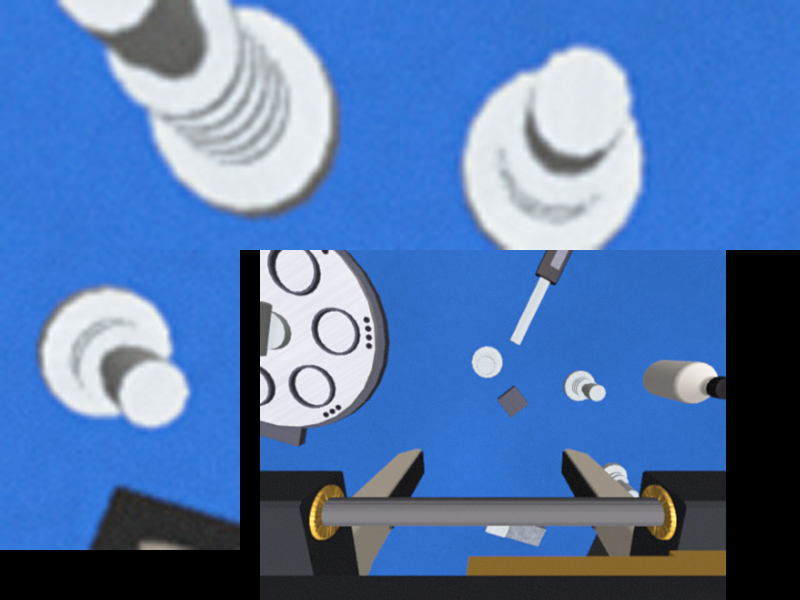

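```bash
python3 - <<'E'
from h import *
import pickle
np.set_printoptions(precision=4,suppress=True)
c1,c2=[cam(d,s) for s,d in (pickle.load(open(f,'rb')) for f in('w1.pkl','w2.pkl'))]
s,T=None,imaging.snapshot('top');ct=cam(T);cs=cam(imaging.snapshot('side'))
def h(c,f,t):
    F=onz(c,f,.012);o,d=ray(c,t);k=np.dot(F[:2]-o[:2],d[:2])/np.dot(d[:2],d[:2]);return F,(o+k*d)
print('B',h(c1,(280.6,52),(286.6,37.6)),'tri',tri([(c1,(286.6,37.6)),(c2,(365.9,156.9))]))
print('C',h(c1,(326.2,170.5),(339.5,180.5)))
print('C tri',tri([(c1,(339.5,180.5)),(cs,(293.5,321)),(ct,(386.5,204.8))]))
print('B tri',tri([(c1,(286.6,37.6)),(cs,(322.8,266)),(ct,(353.8,169))]))
print('A tri',tri([(c2,(249.4,122.9)),(cs,(297.5,222.5)),(ct,(313.2,170.5))]),onz(c1,(169,22),.012))
# rectified side-ish enlarged views of collars
s,d=pickle.load(open('w2.pkl','rb'))
E
python3 - <<'E'
import cv2,numpy as np
a=cv2.imread('pics/w2.png');b=cv2.imread('pics/w1.png')
r=lambda im,x,y,w,h,f:cv2.resize(im[y:y+h,x:x+w],None,fx=f,fy=f,interpolation=cv2.INTER_CUBIC)
cv2.imwrite('pics/c3.png',np.hstack([r(a,330,125,50,50,8),r(a,370,220,50,50,8)]))
E
```

```text
B (array([ 0.6188, -0.2902,  0.012 ]), array([ 0.6188, -0.2899,  0.0912])) tri (array([ 0.6185, -0.2884,  0.0813]), np.float64(0.0032005740560255005))
C (array([ 0.4872, -0.4064,  0.012 ]), array([ 0.4884, -0.4068,  0.0794]))
C tri (array([ 0.4874, -0.4048,  0.0806]), np.float64(0.003232419208999648))
B tri (array([ 0.6173, -0.2899,  0.0899]), np.float64(0.002045621863499887))
A tri (array([ 0.6105, -0.1395,  0.1047]), np.float64(0.0029847749528005164)) [ 0.6087 -0.1405  0.012 ]
```

View pics/c3.png

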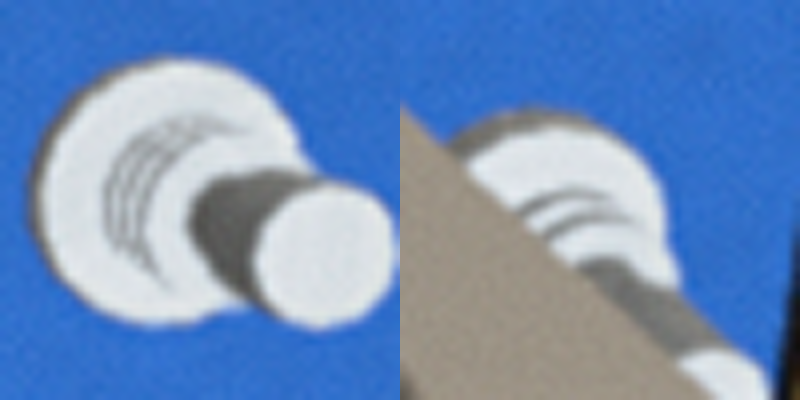

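A shows 5 collars at about 105 mm, B shows 3 at about 85 mm, and C shows 2 (75 mm), so samples 2, 3 and 5 are present. Next I'll look at the stage.

```bash
python3 jog.py '[[0, 0, 8.7, 0, 0, 0, 0.093], [0, 0, 8.7, 0, 0, 0, 0.093], [0, 0, 0, -0.01, -0.05, 0, 0.093], [0, 0, 0, -0.01, -0.055, 0, 0.093], [0, 0, 0, -0.01, -0.055, 0, 0.093], [0, 0, 0, -0.01, -0.055, 0, 0.093], [0, 0, 0, -0.01, -0.055, 0, 0.093], [0, 0, 0, -0.01, -0.054, 0, 0.093], [0, 0, 0, 0, 0, 0, 0.093], [0, 0, 0, 0, 0, 0, 0.093], [0, 0, 0, 0, 0, 0, 0.093]]'
python3 - <<'E'
from h import *
import pickle
s=monitor.state();d=snap('wrist','w3.png');pickle.dump((s,d),open('w3.pkl','wb'))
go(.56,.163,.26,0)
E
```

```text
time_s: 3.82
ee_pos: [0.5007, 0.163, 0.2605]
tool_rot: [179.9, -0.0, 0.0]
ft_force: [0.0, 1.4, -0.8]
gripper_width: 0.0928
finger_force: 0.0
at [0.5006 0.1632 0.2605] rot [ 1.7995e+02 -1.0000e-02  1.0000e-02] | rz 0.01 then d [0.0594 0.0002 0.0005]
```

View pics/w3.png

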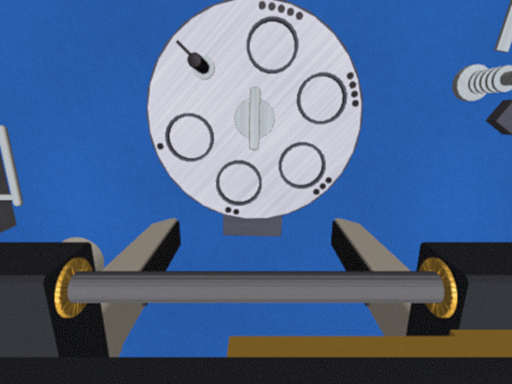

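Plate centre is near (255,107), the wing runs (255,88)–(254,150), the handle top is near (196,60), and the nests are plain. The datum is out of view, so I'll step 60 mm forward and measure from both places.

```bash
python3 jog.py '[[0, 0, 0, 0.03, 0, 0, 0.093], [0, 0, 0, 0.03, 0, 0, 0.093], [0, 0, 0, 0, 0, 0, 0.093], [0, 0, 0, 0, 0, 0, 0.093], [0, 0, 0, 0, 0, 0, 0.093]]'
cat > stage.py <<'E'
from h import *
def nests(d,c):
    g=cv2.cvtColor(d['color'],cv2.COLOR_RGB2GRAY)
    m=((d['color'].min(2)>120)*255).astype(np.uint8)
    k,h=cv2.findContours(m,cv2.RETR_CCOMP,cv2.CHAIN_APPROX_NONE);out=[]
    for q in k:
        if len(q)<60: continue
        P=np.array([onz(c,p,.040)[:2] for p in q[:,0]]);x,y,r=circ(P);e=abs(np.hypot(P[:,0]-x,P[:,1]-y)-r)
        if .022<r<.036 and np.median(e)<.002: out.append((x,y,r))
        if len(q)>200 and .12<r<.15:
            P=np.array([onz(c,p,.036)[:2] for p in q[:,0]])
            for _ in range(6):
                x,y,r=circ(P);e=abs(np.hypot(P[:,0]-x,P[:,1]-y)-r);P=P[e<max(.003,np.quantile(e,.7))]
            out.append((x,y,r))
    return out
E
python3 - <<'E'
from stage import *
import pickle
np.set_printoptions(precision=4,suppress=True)
s=monitor.state();d=snap('wrist','w4.png');pickle.dump((s,d),open('w4.pkl','wb'))
for f in('w3','w4'):
    s,d=pickle.load(open(f+'.pkl','rb'));c=cam(d,s);print(f)
    for o in nests(d,c): print(np.round(o,4))
E
```

```text
time_s: 4.5
ee_pos: [0.5591, 0.1656, 0.2607]
tool_rot: [-180.0, 0.0, 0.2]
ft_force: [0.5, -0.5, 0.2]
gripper_width: 0.0931
finger_force: 0.0
w3
[0.475  0.1849 0.027 ]
[0.4998 0.0986 0.0271]
[0.5375 0.2492 0.0271]
[0.5868 0.0769 0.0271]
[0.649  0.1412 0.0272]
[0.5619 0.163  0.1406]
[0.4744 0.185  0.0324]
[0.4993 0.0982 0.0325]
[0.5372 0.2498 0.0324]
[0.5869 0.0762 0.0325]
[0.6498 0.1411 0.0323]
w4
[0.4751 0.1848 0.0266]
[0.4997 0.0985 0.0267]
[0.5377 0.2494 0.0268]
[0.587  0.0767 0.027 ]
[0.6491 0.1415 0.0273]
[0.5623 0.163  0.1407]
[0.4743 0.1849 0.033 ]
[0.4991 0.0981 0.0329]
[0.537  0.2499 0.0327]
[0.5865 0.0762 0.0326]
[0.6497 0.1409 0.0322]
```

View pics/w4.png

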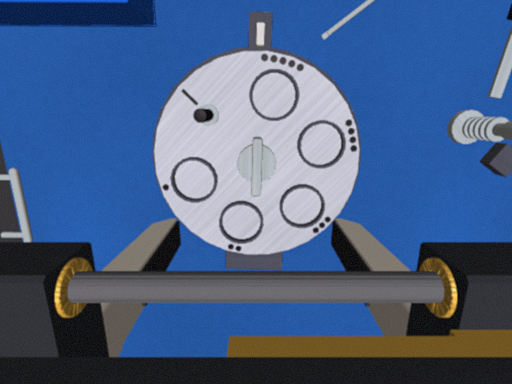

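Run:
```python
from stage import *
import pickle
np.set_printoptions(precision=4,suppress=True)
s,d=pickle.load(open('w4.pkl','rb'));c=cam(d,s);A=np.array([.562,.163])
s3,d3=pickle.load(open('w3.pkl','rb'));c3=cam(d3,s3)
im=d['color'].astype(int);sub=im[20:48,250:272];ys,xs=np.where(sub.min(2)>150);uv=(xs.mean()+250,ys.mean()+20);D=onz(c,uv,.042)
print(uv,D,np.hypot(*(D[:2]-A)),np.degrees(np.arctan2(*(D[:2]-A)[::-1])))
for cc,a,b in((c,(257.5,139),(256.5,194.5)),(c3,(255,88),(254,150))):
    P,Q=onz(cc,a,.1),onz(cc,b,.1);print(P,Q,np.linalg.norm(P-Q),(P+Q)/2,np.degrees(np.arctan2(P[1]-Q[1],P[0]-Q[0])))
print('wing ends tri',tri([(c,(257.5,139)),(c3,(255,88))]),tri([(c,(256.5,194.5)),(c3,(254,150))]))
print('handle tri',tri([(c,(201,115)),(c3,(194.5,59.5))]))
go(.562,.163,.15,0)
```

```text
(np.float64(260.0833333333333), np.float64(33.06547619047619)) [0.7213 0.1593 0.042 ] 0.15930308084413253 -1.335891333024701
[0.5989 0.162  0.1   ] [0.5333 0.1628 0.1   ] 0.06563232186372617 [0.5661 0.1624 0.1   ] -0.6664193144477337
[0.5954 0.162  0.1   ] [0.5281 0.1631 0.1   ] 0.06731479448018117 [0.5618 0.1625 0.1   ] -0.9747424380610391
wing ends tri (array([0.5969, 0.1619, 0.0786]), np.float64(4.230802818799425e-05)) (array([0.5239, 0.1629, 0.0676]), np.float64(0.00029452410385063003))
handle tri (array([0.6249, 0.2267, 0.0941]), np.float64(0.000555826530548402))
at [0.5593 0.1657 0.2608] rot [-179.99    0.01    0.26] | rz 0.26 then d [0.0027 0.0027 0.1108]
```

Everything agrees: axis at (0.562, 0.163), handle at 45.6°, datum at -1.3° and wing along about -0.8°. Now I'll descend on the wing and pinch it.

```bash
python3 jog.py '[[0, 0, 1, 0.003, 0.003, 0.02, 0.093], [0, 0, 0, 0, 0, 0.05, 0.093], [0, 0, 0, 0, 0, 0.05, 0.093], [0, 0, 0, 0, 0, 0.03, 0.093], [0, 0, 0, 0, 0, 0.02, 0.093], [0, 0, 0, 0, 0, 0, 0.093], [0, 0, 0, 0, 0, 0, 0.005], [0, 0, 0, 0, 0, 0, 0.005], [0, 0, 0, 0, 0, 0, 0.005], [0, 0, 0, 0, 0, 0, 0.005], [0, 0, 0, 0, 0, 0, 0.005], [0, 0, 0, 0, 0, 0, 0.005]]' 30
python3 jog.py '[[0, 0, 0, 0, 0, 0, 0.005], [0, 0, 0, 0, 0, 0, 0.005], [0, 0, 0, 0, 0, 0, 0.005], [0, 0, 0, 0, 0, 0, 0.005]]'
```

```text
time_s: 6.05
ee_pos: [0.563, 0.1627, 0.0905]
tool_rot: [-180.0, 0.0, -0.8]
ft_force: [0.5, 0.7, 0.3]
gripper_width: 0.0375
finger_force: 0.0
time_s: 6.55
ee_pos: [0.563, 0.1627, 0.0905]
tool_rot: [-180.0, 0.0, -0.8]
ft_force: [-0.5, 0.4, 0.5]
gripper_width: 0.0053
finger_force: 0.0
```

Run:
```python
from h import *
s=monitor.state();print(s['gripper_width'],s['finger_force'])
d=snap('wrist','w5.png');S=snap('side','s5.png')
a=cv2.imread('pics/s5.png')[120:230,190:310]
cv2.imwrite('pics/c5.png',np.hstack([cv2.imread('pics/w5.png')[:, 100:410],cv2.resize(a,(419,384),interpolation=cv2.INTER_CUBIC)]))
```

```text
0.0053234573987060545 0.0
```

View pics/c5.png

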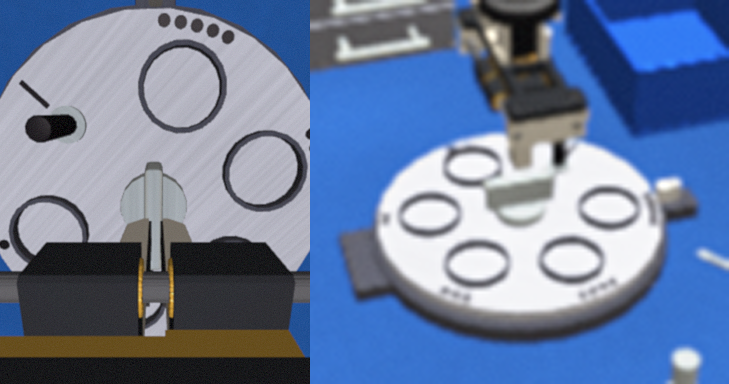

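Run:
```python
from h import *
c=cam(imaging.snapshot('side'));np.set_printoptions(precision=1,suppress=True)
f=lambda X:(proj(c,X)-[190,120])*[3.49,3.49]+[310,0]
for n,X in dict(tip=(.563,.16,.0735),pad=(.563,.16,.09),up=(.563,.16,.13),wtA=(.598,.157,.1),wtB=(.526,.157,.1),wbA=(.598,.157,.066),wbB=(.526,.157,.066),hand=(.625,.227,.096),plate=(.562,.163,.036)).items(): print(n,f(X))
```

```text
tip [517.8 185.2]
pad [517.8 171.7]
up [517.7 138.1]
wtA [553.  158.7]
wtB [481.9 172.2]
wbA [552.4 186.5]
wbB [482.7 200.1]
hand [555.9 118.3]
plate [516.1 213.4]
```

Run:
```python
import cv2,numpy as np
r=lambda f,x,y,w,h,W,H:cv2.resize(cv2.imread('pics/'+f)[y:y+h,x:x+w],(W,H),interpolation=cv2.INTER_CUBIC)
cv2.imwrite('pics/c6.png',np.hstack([r('w5.png',215,150,80,120,400,600),r('w4.png',217,125,80,120,400,600)]))
```

```text
(no output)
```

View pics/c6.png

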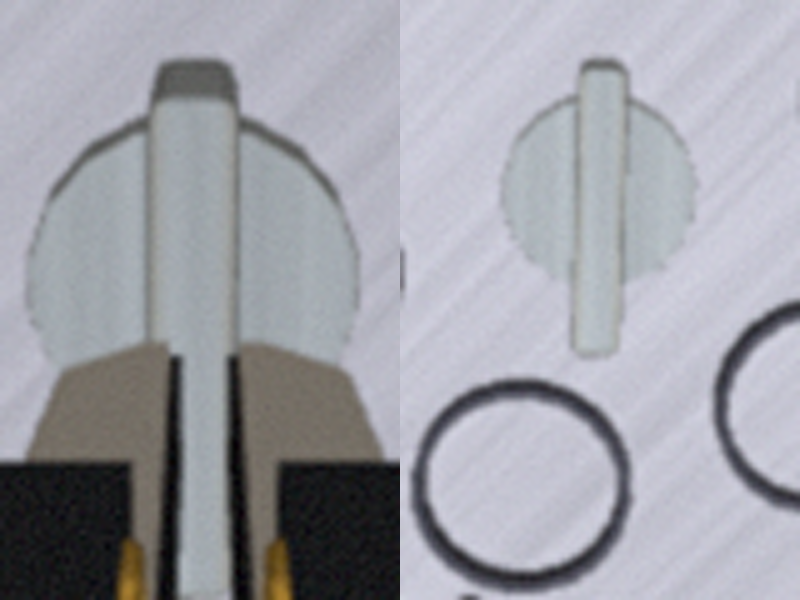

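Run:
```python
from h import *
import pickle
np.set_printoptions(precision=4,suppress=True)
s4,d4=pickle.load(open('w4.pkl','rb'));c4=cam(d4,s4);s=monitor.state();c5=cam(imaging.snapshot('wrist'),s)
print('front top',tri([(c5,(254,169.6)),(c4,(257.6,138.6))]))
print('front bottom edge',tri([(c5,(254,162.2)),(c4,(257.6,136.8))]))
def lr(a5,b5,a4,b4): print(tri([(c5,a5),(c4,a4)]),tri([(c5,b5),(c4,b4)]))
lr((220.4,205),(286.6,205),(217+100/5,163),(217+297/5,163))
for z in(.04,.05,.066): print(z,onz(c5,(220.4,205),z),onz(c5,(286.6,205),z),onz(c4,(237.2,163),z),onz(c4,(276.2,163),z))
for z in(.07,.08,.1): print('wing w',z,onz(c5,(215+150/5,172),z)[1]-onz(c5,(215+239/5,172),z)[1],onz(c4,(217+180/5,150),z)[1]-onz(c4,(217+228/5,150),z)[1])
```

```text
front top (array([0.5977, 0.1618, 0.0813]), np.float64(4.199543384166171e-05))
front bottom edge (array([0.5973, 0.1618, 0.0514]), np.float64(0.00022725929878222563))
(array([0.5609, 0.1895, 0.0408]), np.float64(0.00015804237383204543)) (array([0.5617, 0.1363, 0.0448]), np.float64(0.0004436737270163543))
0.04 [0.5607 0.1898 0.04  ] [0.56   0.1362 0.04  ] [0.5607 0.1891 0.04  ] [0.5609 0.1358 0.04  ]
0.05 [0.564  0.1885 0.05  ] [0.5633 0.1373 0.05  ] [0.5625 0.1885 0.05  ] [0.5627 0.1365 0.05  ]
0.066 [0.5692 0.1864 0.066 ] [0.5686 0.139  0.066 ] [0.5653 0.1875 0.066 ] [0.5655 0.1377 0.066 ]
wing w 0.07 0.01210281532283855 0.011999158778059599
wing w 0.08 0.011480467245468029 0.01167005920089631
wing w 0.1 0.010235771090726958 0.011011860046569705
```

Measured: the wing top stands near 0.073, not 0.100, and the collar near 0.045. That is why the fingers closed just above the wing. I'll go lower.

```bash
python3 jog.py '[[0, 0, 0, 0, 0, 0, 0.05], [0, 0, 0, 0, 0, 0, 0.05], [0, 0, 0, 0, 0, 0, 0.05], [0, 0, 0, 0, 0, 0, 0.05], [0, 0, 0, 0, 0, 0.01, 0.05], [0, 0, 0, 0, 0, 0.01, 0.05], [0, 0, 0, 0, 0, 0.008, 0.05], [0, 0, 0, 0, 0, 0, 0.05], [0, 0, 0, 0, 0, 0, 0.005], [0, 0, 0, 0, 0, 0, 0.005], [0, 0, 0, 0, 0, 0, 0.005], [0, 0, 0, 0, 0, 0, 0.005]]' 30
python3 jog.py '[[0, 0, 0, 0, 0, 0, 0.005], [0, 0, 0, 0, 0, 0, 0.005], [0, 0, 0, 0, 0, 0, 0.005]]'
```

```text
time_s: 8.25
ee_pos: [0.5632, 0.163, 0.0627]
tool_rot: [-180.0, -0.0, -0.8]
ft_force: [-0.2, 6.4, -0.5]
gripper_width: 0.0148
finger_force: 4.7
time_s: 8.62
ee_pos: [0.5632, 0.1644, 0.0627]
tool_rot: [-179.9, -0.0, -0.7]
ft_force: [1.0, 4.9, 0.2]
gripper_width: 0.0118
finger_force: 30.0
```

Gripped at 11.8 mm, which matches the wing's 12 mm. Loosen by 52° counterclockwise.

```bash
python3 jog.py '[[0, 0, -6, 0, 0, 0, 0.005], [0, 0, -8, 0, 0, 0, 0.005], [0, 0, -8, 0, 0, 0, 0.005], [0, 0, -8, 0, 0, 0, 0.005], [0, 0, -8, 0, 0, 0, 0.005], [0, 0, -8, 0, 0, 0, 0.005], [0, 0, -6, 0, 0, 0, 0.005], [0, 0, 0, 0, 0, 0, 0.005], [0, 0, 0, 0, 0, 0, 0.005], [0, 0, 0, 0, 0, 0, 0.005]]'
python3 jog.py '[[0, 0, 0, 0, 0, 0, 0.05], [0, 0, 0, 0, 0, 0, 0.05], [0, 0, 0, 0, 0, 0, 0.05], [0, 0, 0, 0, 0, -0.02, 0.05], [0, 0, 0, 0, 0, -0.06, 0.05], [0, 0, 0, 0, 0, -0.06, 0.05], [0, 0, 0, 0, 0, -0.06, 0.05], [0, 0, 0, 0, 0, 0, 0.05], [0, 0, 0, 0, 0, 0, 0.05]]'
python3 - <<'E'
from stage import *
import pickle
s=monitor.state();d=snap('wrist','w6.png');pickle.dump((s,d),open('w6.pkl','wb'));c=cam(d,s)
for o in nests(d,c): print(np.round(o,4))
print(s['tool_rot'])
go(.625,.227,.15)
E
```

```text
time_s: 9.88
ee_pos: [0.5633, 0.1641, 0.0627]
tool_rot: [-180.0, -0.1, 51.3]
ft_force: [-0.1, 5.0, 0.0]
gripper_width: 0.0116
finger_force: 30.0
time_s: 11.0
ee_pos: [0.5624, 0.1617, 0.2618]
tool_rot: [-180.0, 0.1, 51.2]
ft_force: [0.6, 0.2, -0.2]
gripper_width: 0.0501
finger_force: 0.0
[0.4999 0.0985 0.0268]
[0.5868 0.077  0.0268]
[0.4751 0.1848 0.0269]
[0.6493 0.1415 0.0272]
[0.5378 0.2494 0.0273]
[0.5623 0.1634 0.1407]
[0.4993 0.098  0.0328]
[0.4744 0.1848 0.0326]
[0.6495 0.141  0.0323]
[0.5371 0.2497 0.0322]
[-1.79993296e+02  1.12022986e-01  5.11980539e+01]
at [0.562  0.1616 0.2608] rot [-179.92    0.2    51.21] | rz -0.0 then d [0.0904 0.0081 0.1108]
```

View pics/w6.png

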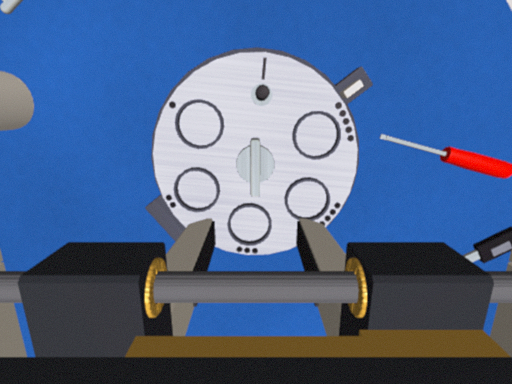

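The ring turned 52° and the plate did not move. The handle top is at (262,92). Next: align with the handle and descend.

```bash
python3 jog.py '[[0, 0, 5.4, 0, 0, 0, 0.05], [0, 0, 0, 0, 0, 0, 0.05]]'; python3 -c "
from h import *
go(.6247,.2272,.08,45.8)"
```

```text
time_s: 11.3
ee_pos: [0.5621, 0.1621, 0.2604]
tool_rot: [-179.9, 0.2, 45.9]
ft_force: [-1.0, 0.4, -0.0]
gripper_width: 0.0497
finger_force: 0.0
at [0.5621 0.1621 0.2604] rot [-179.9     0.22   45.89] | rz 0.09 then d [ 0.0903 -0.0005  0.1804]
```

```bash
python3 jog.py '[[0, 0, 0, 0.045, 0, 0.03, 0.05], [0, 0, 0, 0.045, 0, 0.03, 0.05], [0, 0, 0, 0, 0, 0, 0.05], [0, 0, 0, 0, 0, 0.04, 0.05], [0, 0, 0, 0, 0, 0.04, 0.05], [0, 0, 0, 0, 0, 0.04, 0.05], [0, 0, 0, 0, 0, 0, 0.05], [0, 0, 0, 0, 0, 0, 0.008], [0, 0, 0, 0, 0, 0, 0.008], [0, 0, 0, 0, 0, 0, 0.008], [0, 0, 0, 0, 0, 0, 0.008], [0, 0, 0, 0, 0, 0, 0.008]]' 10
python3 jog.py '[[0, 0, 0, 0, 0, 0, 0.008], [0, 0, 0, 0, 0, 0, 0.008]]'; python3 -c "
from h import *
go(.6247,.2272,.08,45.8)"
```

```text
time_s: 12.8
ee_pos: [0.6257, 0.228, 0.0834]
tool_rot: [-180.0, -0.1, 45.9]
ft_force: [-2.0, 0.3, 3.4]
gripper_width: 0.0149
finger_force: 10.0
time_s: 13.05
ee_pos: [0.6257, 0.228, 0.0834]
tool_rot: [-180.0, -0.1, 45.9]
ft_force: [-1.7, 0.8, 5.8]
gripper_width: 0.0153
finger_force: 10.0
at [0.6257 0.228  0.0834] rot [-1.7998e+02 -6.0000e-02  4.5860e+01] | rz 0.06 then d [-0.0013 -0.0002  0.0034]
```

```bash
python3 jog.py '[[0, 0, 3.9, 0, 0, -0.003, 0.008], [0, 0, 0, 0, 0.0123, 0, 0.008], [0, 0, 7.8, 0, 0, 0, 0.008], [0, 0, 0, 0, 0.0123, 0, 0.008], [0, 0, 7.8, 0, 0, 0, 0.008], [0, 0, 0, 0, 0.0123, 0, 0.008], [0, 0, 7.8, 0, 0, 0, 0.008], [0, 0, 0, 0, 0.0123, 0, 0.008], [0, 0, 0, 0, 0, 0, 0.008]]'
python3 -c "
from h import *
s=monitor.state();p=s['ee_pos'];A=np.array([.562,.163]);print(np.hypot(*(p[:2]-A)),np.degrees(np.arctan2(*(p[:2]-A)[::-1])))"
```

```text
time_s: 14.18
ee_pos: [0.6504, 0.184, 0.0842]
tool_rot: [180.0, 0.1, 18.7]
ft_force: [2.3, 2.0, -8.2]
gripper_width: 0.0151
finger_force: 10.0
0.09088615919944777 13.388794223284883
```

```bash
python3 jog.py '[[0, 0, 9, 0, 0, 0, 0.008], [0, 0, 0, 0, 0.0122, 0, 0.008], [0, 0, 7.5, 0, 0, 0, 0.008], [0, 0, 0, 0, 0.0115, 0, 0.008], [0, 0, 4, 0, 0, 0, 0.008], [0, 0, 0, 0, 0, 0, 0.008], [0, 0, 0, 0, 0, 0, 0.008]]'
python3 -c "
from h import *
s=monitor.state();p=s['ee_pos'];A=np.array([.562,.163]);print(np.hypot(*(p[:2]-A)),np.degrees(np.arctan2(*(p[:2]-A)[::-1])))"
python3 jog.py '[[0, 0, 0, 0, 0, 0, 0.05], [0, 0, 0, 0, 0, 0, 0.05], [0, 0, 0, 0, 0, 0, 0.05], [0, 0, 0, 0, 0, -0.06, 0.05], [0, 0, 0, 0, 0, -0.06, 0.05], [0, 0, 0, 0, 0, -0.06, 0.05], [0, 0, 0, -0.05, 0, 0, 0.05], [0, 0, 0, -0.04, 0, 0, 0.05], [0, 0, 0, 0, 0, 0, 0.05], [0, 0, 0, 0, 0, 0, 0.05]]'
python3 - <<'E'
from stage import *
s=monitor.state();d=snap('wrist','w7.png');c=cam(d,s);A=[.562,.163]
for o in nests(d,c): print(np.round(o,4),np.round(np.degrees(np.arctan2(o[1]-A[1],o[0]-A[0])),1),round(np.hypot(o[1]-A[1],o[0]-A[0]),4))
im=d['color'].astype(int);u,v=proj(c,[.7213,.1593,.042]).astype(int);print(u,v);x0,y0=u-14,max(v-14,0);sub=im[y0:v+15,x0:u+15];ys,xs=np.where(sub.min(2)>150);D=onz(c,(xs.mean()+x0,ys.mean()+y0),.042);print(D,np.degrees(np.arctan2(D[1]-A[1],D[0]-A[0])),len(xs))
go(.562,.163,.15,51)
E
```

```text
time_s: 15.05
ee_pos: [0.652, 0.1596, 0.0846]
tool_rot: [179.8, 0.1, -1.8]
ft_force: [0.4, -0.6, -9.1]
gripper_width: 0.0152
finger_force: 10.0
0.09008147630263888 -2.133014161790484
time_s: 16.3
ee_pos: [0.5636, 0.1647, 0.2663]
tool_rot: [-180.0, -0.1, -2.0]
ft_force: [-0.6, -0.5, -0.5]
gripper_width: 0.0503
finger_force: 0.0
[0.4725 0.1678 0.0268] 176.9 0.0896
[0.5133 0.0879 0.0268] -122.9 0.0895
[0.5216 0.2429 0.0269] 116.8 0.0896
[0.603  0.0831 0.0273] -62.8 0.0898
[0.6112 0.2381 0.0273] 56.8 0.0898
[0.562  0.1631 0.141 ] 106.7 0.0001
[0.4717 0.1678 0.0328] 176.9 0.0904
[0.5209 0.2433 0.0326] 117.1 0.0902
[0.6027 0.0825 0.0323] -63.2 0.0902
[0.611  0.2388 0.0323] 57.1 0.0903
254 38
[0.72092485 0.1592029  0.042     ] -1.3686757883835605 179
at [0.564  0.1646 0.2659] rot [-1.7998e+02 -1.1000e-01 -2.0000e+00] | rz -53.0 then d [-0.0025 -0.0005  0.1159]
```

The turntable is about -0.03 rad from the mark, which is within tolerance. Back to the wing to tighten it.

```bash
python3 jog.py '[[0, 0, -10.6, -0.002, 0, 0, 0.05], [0, 0, -10.6, 0, 0, 0, 0.05], [0, 0, -10.6, 0, 0, 0, 0.05], [0, 0, -10.6, 0, 0, 0, 0.05], [0, 0, -10.6, 0, 0, 0, 0.05], [0, 0, 0, 0, 0, 0, 0.05], [0, 0, 0, 0, 0, 0.06, 0.05], [0, 0, 0, 0, 0, 0.055, 0.05], [0, 0, 0, 0, 0, 0, 0.05]]'; python3 -c "
from h import *
go(.562,.163,.063,51.2)"
```

```text
time_s: 17.48
ee_pos: [0.5583, 0.1632, 0.1465]
tool_rot: [-179.7, 0.5, 50.9]
ft_force: [0.1, -0.3, -0.0]
gripper_width: 0.0498
finger_force: 0.0
at [0.5583 0.1632 0.1465] rot [-179.71    0.49   50.87] | rz -0.33 then d [0.0022 0.003  0.0835]
```

```bash
python3 jog.py '[[0, 0, 0, 0.002, 0.003, 0.03, 0.05], [0, 0, 0, 0, 0, 0.03, 0.05], [0, 0, 0, 0, 0, 0.0235, 0.05], [0, 0, 0, 0, 0, 0, 0.05], [0, 0, 0, 0, 0, 0, 0.005], [0, 0, 0, 0, 0, 0, 0.005], [0, 0, 0, 0, 0, 0, 0.005], [0, 0, 0, 0, 0, 0, 0.005], [0, 0, 0, 0, 0, 0, 0.005], [0, 0, 0, 0, 0, 0, 0.005]]' 30
python3 jog.py '[[0, 0, 6, 0, 0, 0, 0.005], [0, 0, 8, 0, 0, 0, 0.005], [0, 0, 8, 0, 0, 0, 0.005], [0, 0, 8, 0, 0, 0, 0.005], [0, 0, 8, 0, 0, 0, 0.005], [0, 0, 8, 0, 0, 0, 0.005], [0, 0, 6, 0, 0, 0, 0.005], [0, 0, 2, 0, 0, 0, 0.005], [0, 0, 0, 0, 0, 0, 0.005], [0, 0, 0, 0, 0, 0, 0.005]]'
```

```text
time_s: 18.73
ee_pos: [0.564, 0.165, 0.0673]
tool_rot: [-180.0, -0.0, 51.1]
ft_force: [-0.9, 0.7, 4.0]
gripper_width: 0.0118
finger_force: 30.0
time_s: 19.98
ee_pos: [0.5642, 0.1644, 0.0673]
tool_rot: [180.0, 0.0, -2.8]
ft_force: [-1.9, -1.8, 4.8]
gripper_width: 0.0114
finger_force: 30.2
```

```bash
python3 jog.py '[[0, 0, 0, 0, 0, 0, 0.05], [0, 0, 0, 0, 0, 0, 0.05], [0, 0, 0, 0, 0, 0, 0.05], [0, 0, 0, 0, 0, -0.04, 0.05], [0, 0, 0, 0, 0, -0.06, 0.05], [0, 0, 0, 0, 0, -0.06, 0.05], [0, 0, 0, 0, 0, -0.04, 0.05], [0, 0, 0, 0, 0, 0, 0.05], [0, 0, 0, 0, 0, 0, 0.05]]'
python3 - <<'E'
from stage import *
s=monitor.state();d=snap('wrist','w8.png');c=cam(d,s);A=[.562,.163]
for o in nests(d,c): print(np.round(o,4),np.round(np.degrees(np.arctan2(o[1]-A[1],o[0]-A[0])),1),round(np.hypot(o[1]-A[1],o[0]-A[0]),4))
# overlay predicted wing outline angle: bright bar fit
im=cv2.imread('pics/w8.png')
f=lambda x0,y0,w,h:cv2.resize(im[y0:y0+h,x0:x0+w],None,fx=4,fy=4,interpolation=cv2.INTER_CUBIC)
u,v=proj(c,[.562,.163,.07]).astype(int);print(u,v)
T=imaging.snapshot('top');S=imaging.snapshot('side')
t=cv2.resize(T['color'][150:220,290:400,::-1],None,fx=3.6,fy=3.6,interpolation=cv2.INTER_CUBIC)
a=f(u-50,v-65,100,140);b=np.zeros((560,396,3),np.uint8);b[:252]=t
sd=cv2.resize(S['color'][215:355,270:340,::-1],None,fx=2.2,fy=2.2,interpolation=cv2.INTER_CUBIC);b[252:560,:154]=sd
cv2.imwrite('pics/c8.png',np.hstack([a,b]))
go(.4875,-.405,.26,17)
E
```

```text
time_s: 21.1
ee_pos: [0.5635, 0.1643, 0.2659]
tool_rot: [180.0, 0.1, -3.0]
ft_force: [-0.4, 0.0, -0.4]
gripper_width: 0.0502
finger_force: 0.0
[0.4726 0.1679 0.0268] 176.9 0.0895
[0.5133 0.0879 0.0269] -123.0 0.0895
[0.5215 0.2429 0.027 ] 116.9 0.0896
[0.603  0.0831 0.0272] -62.8 0.0898
[0.6113 0.238  0.0272] 56.7 0.0898
[0.5619 0.163  0.1412] -169.3 0.0001
[0.4718 0.1678 0.0328] 176.9 0.0904
[0.5127 0.0875 0.0326] -123.2 0.0902
[0.521  0.2436 0.0326] 117.0 0.0904
[0.6028 0.0826 0.0322] -63.1 0.0901
[0.6111 0.2389 0.0323] 57.1 0.0903
255 168
at [0.5634 0.1642 0.2651] rot [179.92   0.21  -2.96] | rz -19.96 then d [-0.239   0.5221  0.0051]
```

View pics/c8.png

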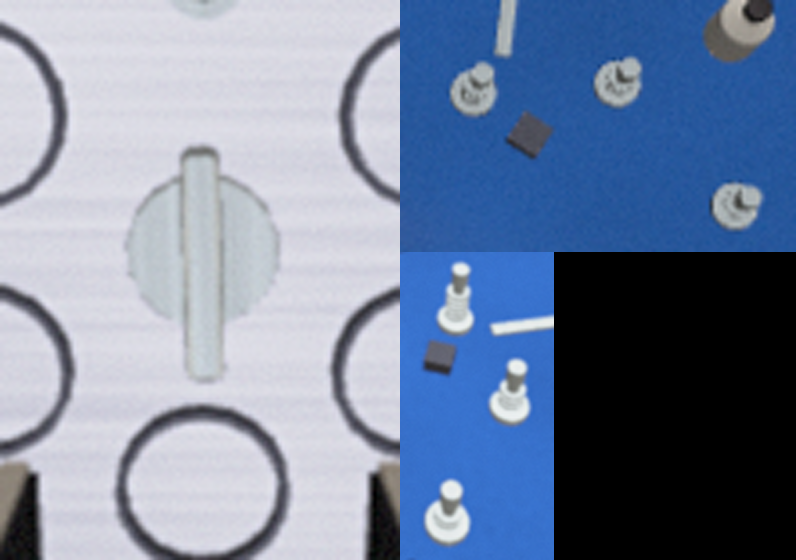

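The ring is back home: the wing at about -1.5° matches the start, and the plate is at -0.03 rad. The samples have not moved. Now to sample 2 (C).

```bash
python3 jog.py '[[0, 0, -3, 0, 0, 0, 0.05], [0, 0, 0, -0.006, 0.05, 0, 0.05], [0, 0, 0, -0.007, 0.058, 0, 0.05], [0, 0, 0, -0.007, 0.058, 0, 0.05], [0, 0, 0, -0.007, 0.058, 0, 0.05], [0, 0, 0, -0.007, 0.058, 0, 0.05], [0, 0, 0, -0.007, 0.058, 0, 0.06], [0, 0, 0, -0.007, 0.058, 0, 0.07], [0, 0, 0, -0.007, 0.058, 0, 0.093], [0, 0, 0, -0.007, 0.058, 0, 0.093], [0, 0, 0, -0.007, 0.055, 0, 0.093], [0, 0, 0, 0, 0, 0, 0.093]]'
cat > look.py <<'E'
from stage import *
import sys
# head/foot blobs: bright pixels near predicted sample; fit using contour on foot & head planes
def look(x,y,h,name):
    s=monitor.state();d=snap('wrist',name);c=cam(d,s);im=d['color'].astype(int)
    m=((im[:,:,0]>95)*255).astype(np.uint8)
    n,l,st,ce=cv2.connectedComponentsWithStats(m)
    q=proj(c,[x,y,h/2]).astype(int);q2=proj(c,[x,y,h]);i=l[q[1]-2:q[1]+3,q[0]-2:q[0]+3].max()
    i=l[int(q2[1]),int(q2[0])] or i
    M=(l==i).astype(np.uint8);cn=max(cv2.findContours(M,cv2.RETR_EXTERNAL,cv2.CHAIN_APPROX_NONE)[0],key=cv2.contourArea)[:,0]
    from scipy.optimize import least_squares
    t=np.linspace(0,2*np.pi,40,endpoint=False)
    def hull(p):
        pts=[]
        for z,r in((0,.024),(.012,.024),(h-.026,.011),(h,.011)):
            pts+= [proj(c,[p[0]+r*np.cos(a),p[1]+r*np.sin(a),z]) for a in t]
        return pts
    def sil(p):
        A=np.zeros(M.shape,np.uint8);P=np.array(hull(p))*16
        for a,b in((0,80),(80,160)): cv2.fillConvexPoly(A,cv2.convexHull(P[a:b].astype(np.int32)),1,shift=4)
        return A
    best=None
    for z0 in (0,):
        g=np.array([x,y])
        for step in(.004,.002,.001,.0005):
            for _ in range(12):
                C=[(np.sum((sil(g+np.array([a,b])*step)>0)&(M==0)),g+np.array([a,b])*step) for a in(-1,0,1) for b in(-1,0,1)]
                C=[( e+np.sum((sil(p)==0)&(M>0)),p) for e,p in C]
                e,p=min(C,key=lambda k:k[0])
                if np.allclose(p,g): break
                g=p
    print(name,'pix',st[i],'fit',np.round(g,4),'mismatch',e,'of',M.sum(),'proj top',q2);return g
E
python3 - <<'E'
from look import *
for h in(.065,.075,.085): look(.4875,-.405,h,'w9.png')
go(.4875,-.405,.063,0)
E
```

```text
time_s: 22.75
ee_pos: [0.4916, -0.4106, 0.2646]
tool_rot: [179.9, 0.3, -0.5]
ft_force: [0.7, 0.7, 0.2]
gripper_width: 0.093
finger_force: 0.0
w9.png pix [235 146  34  35 897] fit [ 0.4865 -0.4065] mismatch 24 of 897 proj top [249.82983644 169.57838863]
w9.png pix [238 148  34  35 894] fit [ 0.487  -0.4065] mismatch 20 of 894 proj top [253.29525107 172.97686154]
w9.png pix [240 149  34  35 892] fit [ 0.487  -0.4065] mismatch 51 of 892 proj top [255.42397111 175.99896544]
at [ 0.4962 -0.4028  0.2658] rot [-1.7984e+02  5.0000e-02  1.3000e-01] | rz 0.13 then d [-0.0087  0.0022  0.2028]
```

The silhouette fits best at 75 mm height (two collars), at (0.487, -0.4065). I'll grasp it.

```bash
python3 jog.py '[[0, 0, 0, 0, 0, 0, 0.093], [0, 0, 0, 0, 0, 0, 0.093], [0, 0, 0, 0, 0, 0, 0.093]]';python3 -c "
from h import *
go(.487,-.4065,.063,0)"
```

```text
time_s: 23.28
ee_pos: [0.496, -0.4038, 0.2672]
tool_rot: [-180.0, -0.0, 0.1]
ft_force: [0.3, 0.4, 0.4]
gripper_width: 0.0931
finger_force: 0.0
at [ 0.496  -0.4038  0.2672] rot [-1.8e+02 -2.0e-02  1.0e-01] | rz 0.1 then d [-0.009   0.0027  0.2042]
```

```bash
python3 jog.py '[[0, 0, 0, -0.009, 0.0027, 0.03, 0.093], [0, 0, 0, 0, 0, 0.05, 0.093], [0, 0, 0, 0, 0, 0.05, 0.093], [0, 0, 0, 0, 0, 0.03, 0.093], [0, 0, 0, 0, 0, 0.025, 0.093], [0, 0, 0, 0, 0, 0.019, 0.093], [0, 0, 0, 0, 0, 0, 0.093], [0, 0, 0, 0, 0, 0, 0.093]]' 20;python3 -c "
from h import *
go(.487,-.4065,.063,0)"
```

```text
time_s: 24.28
ee_pos: [0.4874, -0.4076, 0.0639]
tool_rot: [179.9, -0.1, 0.0]
ft_force: [-0.4, -1.3, 0.8]
gripper_width: 0.0931
finger_force: 0.0
at [ 0.4874 -0.4076  0.0639] rot [ 1.7994e+02 -8.0000e-02  5.0000e-02] | rz 0.05 then d [-0.0004 -0.0011  0.0009]
```

```bash
python3 jog.py '[[0, 0, 0, 0, -0.001, 0, 0.01], [0, 0, 0, 0, 0, 0, 0.01], [0, 0, 0, 0, 0, 0, 0.01], [0, 0, 0, 0, 0, 0, 0.01], [0, 0, 0, 0, 0, 0, 0.01], [0, 0, 0, 0, 0, 0, 0.01], [0, 0, 0, 0, 0, 0, 0.01], [0, 0, 0, 0, 0, 0, 0.01], [0, 0, 0, 0, 0, 0, 0.01]]'
python3 jog.py '[[0, 0, 0, 0, 0, -0.03, 0.01], [0, 0, 0, 0, 0, -0.05, 0.01], [0, 0, 0, 0, 0, -0.06, 0.01], [0, 0, 0, 0, 0, -0.06, 0.01], [0, 0, 0, 0, 0, 0, 0.01]]'
python3 -c "
from h import *
go(.5213,.2433,.20,0)"
```

```text
time_s: 25.4
ee_pos: [0.4867, -0.406, 0.0629]
tool_rot: [-180.0, 0.0, 0.0]
ft_force: [-0.2, 0.0, 0.6]
gripper_width: 0.021
finger_force: 20.0
time_s: 26.02
ee_pos: [0.489, -0.4084, 0.2689]
tool_rot: [179.5, -0.6, 0.0]
ft_force: [0.6, 0.1, -2.1]
gripper_width: 0.0206
finger_force: 20.0
at [ 0.489  -0.4084  0.2689] rot [ 1.7954e+02 -5.6000e-01  2.0000e-02] | rz 0.02 then d [ 0.0323 -0.6517  0.0689]
```

```bash
python3 jog.py '[[0, 0, 0, 0.001, -0.025, 0, 0.01], [0, 0, 0, 0.002, -0.045, 0, 0.01], [0, 0, 0, 0.003, -0.06, 0, 0.01], [0, 0, 0, 0.003, -0.06, 0, 0.01], [0, 0, 0, 0.003, -0.06, 0, 0.01], [0, 0, 0, 0.003, -0.06, 0, 0.01], [0, 0, 0, 0.003, -0.06, 0, 0.01], [0, 0, 0, 0.003, -0.06, 0, 0.01], [0, 0, 0, 0.003, -0.06, 0, 0.01], [0, 0, 0, 0.003, -0.06, 0, 0.01], [0, 0, 0, 0.003, -0.05, 0, 0.01], [0, 0, 0, 0.002, -0.036, 0, 0.01]]'
python3 jog.py '[[0, 0, 0, 0, -0.015, 0.03, 0.01], [0, 0, 0, 0, 0, 0.02, 0.01], [0, 0, 0, 0, 0, 0, 0.01], [0, 0, 0, 0, 0, 0, 0.01], [0, 0, 0, 0, 0, 0, 0.01]]'
python3 -c "
from h import *
go(.5213,.2433,.20,0);print(monitor.state()['gripper_width'])"
```

```text
time_s: 27.52
ee_pos: [0.5166, 0.2324, 0.261]
tool_rot: [180.0, 0.2, 0.2]
ft_force: [0.5, -0.3, -2.1]
gripper_width: 0.0209
finger_force: 20.0
time_s: 28.15
ee_pos: [0.5189, 0.2447, 0.2139]
tool_rot: [-180.0, -0.1, -0.0]
ft_force: [-0.3, -0.4, -1.2]
gripper_width: 0.0206
finger_force: 20.0
at [0.5189 0.2447 0.2139] rot [-1.7995e+02 -1.0000e-01 -0.0000e+00] | rz -0.0 then d [0.0024 0.0014 0.0139]
0.02060785536900913
```

```bash
python3 jog.py '[[0, 0, 0, 0.0024, 0.0014, 0.03, 0.01], [0, 0, 0, 0, 0, 0.04, 0.01], [0, 0, 0, 0, 0, 0.028, 0.01], [0, 0, 0, 0, 0, 0, 0.01], [0, 0, 0, 0, 0, 0, 0.01], [0, 0, 0, 0, 0, 0, 0.01]]'
python3 -c "
from h import *
go(.5213,.2433,.099,0)"
```

```text
time_s: 28.9
ee_pos: [0.5219, 0.244, 0.1168]
tool_rot: [-179.9, -0.2, 0.0]
ft_force: [0.1, -0.1, -1.4]
gripper_width: 0.0209
finger_force: 20.0
at [0.5219 0.244  0.1168] rot [-1.799e+02 -1.900e-01  3.000e-02] | rz 0.03 then d [-0.0006  0.0007  0.0178]
```

```bash
python3 jog.py '[[0, 0, 0, -0.0006, 0.0007, 0.006, 0.01], [0, 0, 0, 0, 0, 0.006, 0.01], [0, 0, 0, 0, 0, 0.004, 0.01], [0, 0, 0, 0, 0, 0.002, 0.01], [0, 0, 0, 0, 0, 0, 0.01], [0, 0, 0, 0, 0, 0, 0.01], [0, 0, 0, 0, 0, 0, 0.01]]'
python3 -c "
from h import *
go(.5213,.2433,.099,0)"
```

```text
time_s: 29.78
ee_pos: [0.5203, 0.2435, 0.0986]
tool_rot: [-179.9, -0.1, 0.1]
ft_force: [-2.7, -0.3, 7.3]
gripper_width: 0.0207
finger_force: 20.0
at [0.5203 0.2435 0.0986] rot [-1.7993e+02 -7.0000e-02  5.0000e-02] | rz 0.05 then d [ 0.001   0.0002 -0.0004]
```

Floor contact comes at the expected height (0.0986). Release, retreat and check.

```bash
python3 jog.py '[[0, 0, 0, 0, 0, 0, 0.03], [0, 0, 0, 0, 0, 0, 0.04], [0, 0, 0, 0, 0, 0, 0.05], [0, 0, 0, 0, 0, 0, 0.05], [0, 0, 0, 0, 0, -0.02, 0.05], [0, 0, 0, 0, 0, -0.05, 0.05], [0, 0, 0, 0, 0, -0.05, 0.05], [0, 0, 0, 0, 0, -0.05, 0.05], [0, 0, 0, -0.04, 0, 0, 0.05], [0, 0, 0, 0, 0, 0, 0.05], [0, 0, 0, 0, 0, 0, 0.05]]'
python3 - <<'E'
from look import *
s=monitor.state();d=snap('wrist','w10.png');c=cam(d,s)
for n,X in dict(top2=(.5213,.2433,.111),foot2=(.5213,.2433,.048),n3=(.4721,.1679,.036)).items(): print(n,proj(c,X))
go(.618,-.289,.26,90)
E
```

```text
time_s: 31.15
ee_pos: [0.4804, 0.2424, 0.2669]
tool_rot: [180.0, -0.0, 0.0]
ft_force: [0.5, 0.1, -0.4]
gripper_width: 0.0497
finger_force: 0.0
top2 [253.40042138 138.55710041]
foot2 [253.69153327 134.18157732]
n3 [307.1775839  168.93046466]
at [0.4807 0.2423 0.2666] rot [ 1.7998e+02 -1.0000e-02 -1.0000e-02] | rz -90.01 then d [-0.5313  0.1373  0.0066]
```

View pics/w10.png

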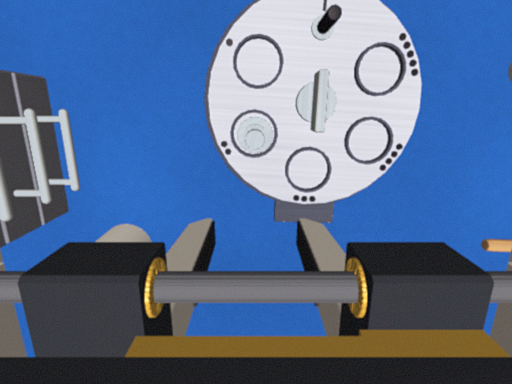

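Sample 2 sits centred in nest 2, its top at (254,139) as predicted. On to sample 3 (B).

```bash
python3 jog.py '[[0, 0, -10, 0, 0, 0, 0.06], [0, 0, -10, 0, 0, 0, 0.07], [0, 0, -10, 0, 0, 0, 0.08], [0, 0, -10, 0, 0, 0, 0.093], [0, 0, -10, 0, 0, 0, 0.093], [0, 0, -10, 0, 0, 0, 0.093], [0, 0, -10, 0, 0, 0, 0.093], [0, 0, -10, 0, 0, 0, 0.093], [0, 0, -10, 0, 0, 0, 0.093], [0, 0, 0, 0, 0, 0, 0.093]]'
python3 jog.py '[[0, 0, 0, -0.05, 0.013, 0, 0.093], [0, 0, 0, -0.055, 0.014, 0, 0.093], [0, 0, 0, -0.055, 0.014, 0, 0.093], [0, 0, 0, -0.055, 0.014, 0, 0.093], [0, 0, 0, -0.055, 0.014, 0, 0.093], [0, 0, 0, -0.055, 0.014, 0, 0.093], [0, 0, 0, -0.055, 0.014, 0, 0.093], [0, 0, 0, -0.055, 0.014, 0, 0.093], [0, 0, 0, -0.055, 0.014, 0, 0.093], [0, 0, 0, -0.041, 0.012, 0, 0.093], [0, 0, 0, 0, 0, 0, 0.093], [0, 0, 0, 0, 0, 0, 0.093]]'
python3 jog.py '[[0, 0, 0, 0, 0, 0, 0.093], [0, 0, 0, 0, 0, 0, 0.093]]'
python3 - <<'E'
from look import *
for h in(.075,.085,.095): look(.618,-.290,h,'w11.png')
go(.618,-.289,.073,90)
E
```

```text
time_s: 32.45
ee_pos: [0.4809, 0.2421, 0.2663]
tool_rot: [-179.9, -0.0, 89.8]
ft_force: [-0.7, -0.5, 0.0]
gripper_width: 0.0928
finger_force: 0.0
time_s: 33.95
ee_pos: [0.6176, -0.2873, 0.2663]
tool_rot: [-180.0, -0.1, 90.0]
ft_force: [0.1, 0.4, 0.1]
gripper_width: 0.0932
finger_force: 0.0
time_s: 34.2
ee_pos: [0.6176, -0.2868, 0.2675]
tool_rot: [180.0, -0.0, 90.1]
ft_force: [0.4, -0.5, -0.8]
gripper_width: 0.0929
finger_force: 0.0
w11.png pix [240 146  34  36 887] fit [ 0.618 -0.291] mismatch 37 of 887 proj top [256.6078932  170.66461403]
w11.png pix [240 146  34  36 896] fit [ 0.618 -0.29 ] mismatch 26 of 896 proj top [256.69670685 171.99149541]
w11.png pix [240 145  34  36 894] fit [ 0.618 -0.29 ] mismatch 64 of 894 proj top [256.81663095 173.38763383]
at [ 0.6175 -0.2876  0.2673] rot [1.7998e+02 1.0000e-02 9.0080e+01] | rz 0.08 then d [-0.0014  0.0005  0.1943]
```

Height 85 mm is confirmed (three collars), at (0.618, -0.290). Grasp.

```bash
python3 jog.py '[[0, 0, 0, -0.0024, 0.0005, 0.03, 0.093], [0, 0, 0, 0, 0, 0.05, 0.093], [0, 0, 0, 0, 0, 0.05, 0.093], [0, 0, 0, 0, 0, 0.03, 0.093], [0, 0, 0, 0, 0, 0.02, 0.093], [0, 0, 0, 0, 0, 0.014, 0.093], [0, 0, 0, 0, 0, 0, 0.093], [0, 0, 0, 0, 0, 0, 0.093]]' 20;python3 -c "
from h import *
go(.618,-.290,.073,90)"
```

```text
time_s: 35.35
ee_pos: [0.6187, -0.2908, 0.0741]
tool_rot: [179.9, 0.0, 90.0]
ft_force: [0.0, -0.0, 0.2]
gripper_width: 0.093
finger_force: 0.0
at [ 0.6187 -0.2908  0.0741] rot [1.7989e+02 4.0000e-02 9.0030e+01] | rz 0.03 then d [ 0.0008 -0.0007  0.0011]
```

```bash
python3 jog.py '[[0, 0, 0, 0.0005, -0.0006, 0.001, 0.01], [0, 0, 0, 0, 0, 0, 0.01], [0, 0, 0, 0, 0, 0, 0.01], [0, 0, 0, 0, 0, 0, 0.01], [0, 0, 0, 0, 0, 0, 0.01], [0, 0, 0, 0, 0, 0, 0.01], [0, 0, 0, 0, 0, 0, 0.01], [0, 0, 0, 0, 0, 0, 0.01], [0, 0, 0, 0, 0, 0, 0.01]]'
python3 jog.py '[[0, 0, 0, 0, 0, -0.03, 0.01], [0, 0, 0, 0, 0, -0.05, 0.01], [0, 0, 0, 0, 0, -0.06, 0.01], [0, 0, 0, 0, 0, -0.06, 0.01], [0, 0, 0, 0, 0, 0, 0.01]]'
python3 -c "
from h import *
go(.4721,.1679,.20,90)"
```

```text
time_s: 36.48
ee_pos: [0.6177, -0.2901, 0.0721]
tool_rot: [179.9, -0.0, 90.0]
ft_force: [1.3, -0.1, -0.2]
gripper_width: 0.0205
finger_force: 20.0
time_s: 37.1
ee_pos: [0.62, -0.2905, 0.2782]
tool_rot: [179.4, 0.2, 90.0]
ft_force: [-0.0, 0.2, -3.0]
gripper_width: 0.0208
finger_force: 20.0
at [ 0.62   -0.2905  0.2782] rot [179.36   0.22  90.02] | rz 0.02 then d [ 0.4584 -0.1479  0.0782]
```

```bash
python3 jog.py '[[0, 0, 0, 0.02, -0.007, 0, 0.01], [0, 0, 0, 0.045, -0.014, 0, 0.01], [0, 0, 0, 0.055, -0.018, 0, 0.01], [0, 0, 0, 0.055, -0.018, 0, 0.01], [0, 0, 0, 0.055, -0.018, 0, 0.01], [0, 0, 0, 0.055, -0.018, 0, 0.01], [0, 0, 0, 0.055, -0.018, 0, 0.01], [0, 0, 0, 0.055, -0.018, 0, 0.01], [0, 0, 0, 0.04, -0.012, 0, 0.01], [0, 0, 0, 0.023, -0.007, 0, 0.01], [0, 0, 0, 0, 0, 0, 0.01], [0, 0, 0, 0, 0, 0, 0.01]]'
python3 jog.py '[[0, 0, 0, 0, 0, 0.03, 0.01], [0, 0, 0, 0, 0, 0.04, 0.01], [0, 0, 0, 0, 0, 0, 0.01], [0, 0, 0, 0, 0, 0, 0.01], [0, 0, 0, 0, 0, 0, 0.01]]'
python3 -c "
from h import *
go(.4721,.1679,.125,90)"
```

```text
time_s: 38.6
ee_pos: [0.469, 0.1656, 0.271]
tool_rot: [-179.9, 0.1, 89.9]
ft_force: [1.5, -0.2, -2.5]
gripper_width: 0.0209
finger_force: 20.0
time_s: 39.22
ee_pos: [0.4702, 0.168, 0.2036]
tool_rot: [179.8, -0.1, 90.0]
ft_force: [0.1, -0.2, -1.5]
gripper_width: 0.0209
finger_force: 20.0
at [0.4702 0.168  0.2036] rot [ 1.7982e+02 -7.0000e-02  8.9990e+01] | rz -0.01 then d [-0.0001  0.0019  0.0786]
```

```bash
python3 jog.py '[[0, 0, 0, 0, 0.0015, 0.03, 0.01], [0, 0, 0, 0, 0, 0.03, 0.01], [0, 0, 0, 0, 0, 0.018, 0.01], [0, 0, 0, 0, 0, 0, 0.01], [0, 0, 0, 0, 0, 0, 0.01], [0, 0, 0, 0, 0, 0, 0.01]]'
python3 -c "
from h import *
go(.4721,.1679,.108,90)"
```

```text
time_s: 39.98
ee_pos: [0.4714, 0.1682, 0.1252]
tool_rot: [179.9, -0.1, 90.0]
ft_force: [0.6, 0.1, -1.7]
gripper_width: 0.0204
finger_force: 20.0
at [0.4714 0.1682 0.1252] rot [ 1.7985e+02 -6.0000e-02  9.0030e+01] | rz 0.03 then d [-0.0003  0.0007  0.0172]
```

```bash
python3 jog.py '[[0, 0, 0, 0, 0.0005, 0.006, 0.01], [0, 0, 0, 0, 0, 0.006, 0.01], [0, 0, 0, 0, 0, 0.004, 0.01], [0, 0, 0, 0, 0, 0.0015, 0.01], [0, 0, 0, 0, 0, 0, 0.01], [0, 0, 0, 0, 0, 0, 0.01], [0, 0, 0, 0, 0, 0, 0.01]]'
python3 -c "
from h import *
go(.4721,.1679,.108,90)"
```

```text
time_s: 40.85
ee_pos: [0.4718, 0.1677, 0.1075]
tool_rot: [179.9, 0.0, 90.0]
ft_force: [-0.8, -1.1, 6.7]
gripper_width: 0.0209
finger_force: 20.0
at [0.4718 0.1677 0.1075] rot [1.7989e+02 1.0000e-02 9.0020e+01] | rz 0.02 then d [ 0.0002  0.0003 -0.0005]
```

Seated. Release and go to sample 5 (A).

```bash
python3 jog.py '[[0, 0, 0, 0, 0, 0, 0.03], [0, 0, 0, 0, 0, 0, 0.04], [0, 0, 0, 0, 0, 0, 0.05], [0, 0, 0, 0, 0, 0, 0.05], [0, 0, 0, 0, 0, -0.02, 0.05], [0, 0, 0, 0, 0, -0.05, 0.05], [0, 0, 0, 0, 0, -0.05, 0.05], [0, 0, 0, 0, 0, -0.05, 0.05], [0, 0, 0, 0, 0, 0, 0.05], [0, 0, 0, 0, 0, 0, 0.05]]'
python3 -c "
from h import *
snap('wrist','w12.png');go(.6095,-.140,.275,90)"
python3 jog.py '[[0, 0, 0, -0.05, 0.022, 0, 0.06], [0, 0, 0, -0.052, 0.023, 0, 0.07], [0, 0, 0, -0.052, 0.023, 0, 0.08], [0, 0, 0, -0.052, 0.023, 0, 0.093], [0, 0, 0, -0.052, 0.023, 0, 0.093], [0, 0, 0, -0.05, 0.023, 0, 0.093], [0, 0, 0, 0, 0, 0, 0.093], [0, 0, 0, 0, 0, 0, 0.093], [0, 0, 0, 0, 0, 0, 0.093], [0, 0, 0, 0, 0, 0, 0.093]]'
python3 - <<'E'
from look import *
for h in(.095,.105): look(.6095,-.140,h,'w13.png')
go(.6095,-.140,.093,90)
E
```

```text
time_s: 42.1
ee_pos: [0.4704, 0.1673, 0.2757]
tool_rot: [-179.9, 0.0, 90.0]
ft_force: [-0.0, 1.2, -0.4]
gripper_width: 0.0499
finger_force: 0.0
at [0.4701 0.1671 0.2751] rot [-1.7984e+02  7.0000e-02  9.0030e+01] | rz 0.03 then d [-3.071e-01  1.394e-01  1.000e-04]
time_s: 43.4
ee_pos: [0.608, -0.1384, 0.2767]
tool_rot: [180.0, -0.0, 90.2]
ft_force: [0.8, -0.4, 0.0]
gripper_width: 0.0927
finger_force: 0.0
w13.png pix [241 143  33  38 914] fit [ 0.609 -0.139] mismatch 39 of 914 proj top [257.60494818 171.11073779]
w13.png pix [241 142  33  39 918] fit [ 0.609  -0.1385] mismatch 26 of 918 proj top [257.59468261 172.37846798]
at [ 0.6081 -0.1392  0.2768] rot [179.98   0.    90.13] | rz 0.13 then d [-0.0008  0.0014  0.1838]
```

```bash
python3 jog.py '[[0, 0, 0, 0, 0.0009, 0.03, 0.093], [0, 0, 0, 0, 0, 0.05, 0.093], [0, 0, 0, 0, 0, 0.05, 0.093], [0, 0, 0, 0, 0, 0.03, 0.093], [0, 0, 0, 0, 0, 0.015, 0.093], [0, 0, 0, 0, 0, 0.0085, 0.093], [0, 0, 0, 0, 0, 0, 0.093], [0, 0, 0, 0, 0, 0, 0.093]]' 20;python3 -c "
from h import *
go(.609,-.139,.093,90)"
```

```text
time_s: 44.5
ee_pos: [0.6101, -0.1402, 0.0943]
tool_rot: [179.9, 0.0, 90.0]
ft_force: [-0.3, -0.6, 0.4]
gripper_width: 0.0932
finger_force: 0.0
at [ 0.6101 -0.1402  0.0943] rot [1.7985e+02 2.0000e-02 9.0030e+01] | rz 0.03 then d [ 0.0012 -0.0011  0.0013]
```

```bash
python3 jog.py '[[0, 0, 0, 0.001, -0.001, 0.001, 0.01], [0, 0, 0, 0, 0, 0, 0.01], [0, 0, 0, 0, 0, 0, 0.01], [0, 0, 0, 0, 0, 0, 0.01], [0, 0, 0, 0, 0, 0, 0.01], [0, 0, 0, 0, 0, 0, 0.01], [0, 0, 0, 0, 0, 0, 0.01], [0, 0, 0, 0, 0, 0, 0.01], [0, 0, 0, 0, 0, 0, 0.01]]'
python3 jog.py '[[0, 0, 0, 0, 0, -0.03, 0.01], [0, 0, 0, 0, 0, -0.05, 0.01], [0, 0, 0, 0, 0, -0.06, 0.01], [0, 0, 0, 0, 0, -0.05, 0.01], [0, 0, 0, 0, 0, 0, 0.01], [0, 0, 0, 0, 0, 0, 0.01]]'
python3 -c "
from h import *
go(.6027,.0827,.26,90)"
```

```text
time_s: 45.62
ee_pos: [0.6085, -0.1391, 0.0921]
tool_rot: [179.9, -0.0, 90.0]
ft_force: [1.6, 0.3, 0.5]
gripper_width: 0.0209
finger_force: 20.0
time_s: 46.38
ee_pos: [0.6065, -0.1392, 0.28]
tool_rot: [-179.7, -0.0, 90.0]
ft_force: [-1.2, 1.2, -2.9]
gripper_width: 0.0207
finger_force: 20.0
at [ 0.6065 -0.1392  0.28  ] rot [-1.7975e+02 -1.0000e-02  9.0040e+01] | rz 0.04 then d [ 0.2219 -0.0038  0.02  ]
```

```bash
python3 jog.py '[[0, 0, 0, 0.02, 0, 0, 0.01], [0, 0, 0, 0.04, -0.001, 0, 0.01], [0, 0, 0, 0.05, -0.001, 0, 0.01], [0, 0, 0, 0.05, -0.001, 0, 0.01], [0, 0, 0, 0.04, -0.001, 0, 0.01], [0, 0, 0, 0.022, 0, 0, 0.01], [0, 0, 0, 0, 0, 0.02, 0.01], [0, 0, 0, 0, 0, 0.03, 0.01], [0, 0, 0, 0, 0, 0, 0.01], [0, 0, 0, 0, 0, 0, 0.01], [0, 0, 0, 0, 0, 0, 0.01]]'
python3 -c "
from h import *
go(.6027,.0827,.145,90)"
```

```text
time_s: 47.75
ee_pos: [0.6048, 0.083, 0.2334]
tool_rot: [179.9, -0.0, 90.0]
ft_force: [0.1, -0.2, -1.9]
gripper_width: 0.021
finger_force: 20.0
at [0.6048 0.083  0.2334] rot [ 1.7985e+02 -4.0000e-02  9.0010e+01] | rz 0.01 then d [-0.0003 -0.0021  0.0884]
```

```bash
python3 jog.py '[[0, 0, 0, 0, -0.0021, 0.03, 0.01], [0, 0, 0, 0, 0, 0.03, 0.01], [0, 0, 0, 0, 0, 0.028, 0.01], [0, 0, 0, 0, 0, 0, 0.01], [0, 0, 0, 0, 0, 0, 0.01], [0, 0, 0, 0, 0, 0, 0.01]]'
python3 -c "
from h import *
go(.6027,.0827,.128,90)"
```

```text
time_s: 48.5
ee_pos: [0.6031, 0.0833, 0.1458]
tool_rot: [179.8, -0.1, 90.0]
ft_force: [-0.2, 0.6, -2.0]
gripper_width: 0.0209
finger_force: 20.0
at [0.6031 0.0833 0.1458] rot [ 1.798e+02 -5.000e-02  9.003e+01] | rz 0.03 then d [-0.0006 -0.0004  0.0178]
```

```bash
python3 jog.py '[[0, 0, 0, -0.0006, -0.0004, 0.006, 0.01], [0, 0, 0, 0, 0, 0.006, 0.01], [0, 0, 0, 0, 0, 0.004, 0.01], [0, 0, 0, 0, 0, 0.002, 0.01], [0, 0, 0, 0, 0, 0, 0.01], [0, 0, 0, 0, 0, 0, 0.01], [0, 0, 0, 0, 0, 0, 0.01]]'
python3 jog.py '[[0, 0, 0, 0, 0, 0, 0.03], [0, 0, 0, 0, 0, 0, 0.04], [0, 0, 0, 0, 0, 0, 0.05], [0, 0, 0, 0, 0, 0, 0.05], [0, 0, 0, 0, 0, -0.02, 0.05], [0, 0, 0, 0, 0, -0.05, 0.05], [0, 0, 0, 0, 0, -0.05, 0.05], [0, 0, 0, 0, 0, -0.02, 0.05], [0, 0, 0, -0.05, 0.02, 0, 0.05], [0, 0, 0, -0.05, 0.03, 0, 0.05], [0, 0, 0, 0, 0, 0, 0.05], [0, 0, 0, 0, 0, 0, 0.05]]'
python3 - <<'E'
from stage import *
s=monitor.state();d=snap('wrist','w14.png');c=cam(d,s);T=snap('top','t14.png');S=snap('side','s14.png');A=[.562,.163]
for n,X in dict(top2=(.5213,.2433,.111),foot2=(.5213,.2433,.048),top3=(.4721,.1679,.121),foot3=(.4721,.1679,.048),top5=(.6027,.0827,.141),foot5=(.6027,.0827,.048)).items(): print(n,proj(c,X).round())
for o in nests(d,c): print(np.round(o,4),np.round(np.degrees(np.arctan2(o[1]-A[1],o[0]-A[0])),1))
cv2.imwrite('pics/f.png',np.vstack([np.hstack([cv2.imread('pics/w14.png')[:290,:],cv2.resize(cv2.imread('pics/s14.png')[130:225,190:310],(288,228)).repeat(1,0) if 0 else cv2.copyMakeBorder(cv2.resize(cv2.imread('pics/s14.png')[130:225,190:310],(288,228)),0,62,0,0,cv2.BORDER_CONSTANT)]),cv2.copyMakeBorder(cv2.imread('pics/t14.png')[90:270,:],0,0,0,288,cv2.BORDER_CONSTANT)]))
E
```

```text
time_s: 49.38
ee_pos: [0.6025, 0.0822, 0.1277]
tool_rot: [179.8, 0.0, 90.0]
ft_force: [-0.8, -1.8, 4.6]
gripper_width: 0.0209
finger_force: 20.0
time_s: 50.88
ee_pos: [0.6511, -0.0169, 0.2655]
tool_rot: [-179.9, -0.1, 90.1]
ft_force: [0.2, -0.2, 0.1]
gripper_width: 0.0497
finger_force: 0.0
top2 [ 116. -102.]
foot2 [142. -63.]
top3 [ 70. -13.]
foot3 [107.  12.]
top5 [207.  80.]
foot5 [219.  88.]
[0.5132 0.0876 0.0272] -122.9
[1.0101 0.0026 0.1413] -19.7
[0.6025 0.0827 0.0299] -63.2
[0.5124 0.0879 0.0323] -123.4
```

View pics/f.png

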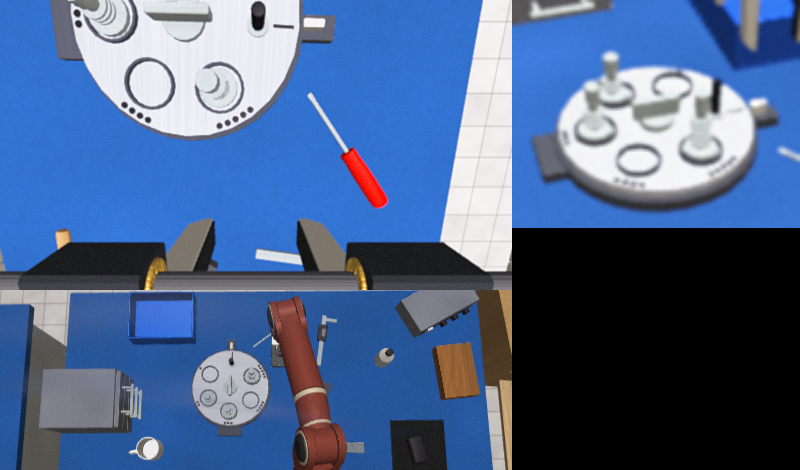

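The final views show samples 2, 3 and 5 upright in nests 2, 3 and 5. Sample 5's head is at (208,80) as predicted, the handle is in line with the datum (258,15)/(315,22), and the wing is home. Handing in.

```bash
python3 -c "
from h import *
print(job.finish_job())"
```

```text
the job is handed in; nothing more can be done
None
```

The job is handed in (no verdict was returned): the three samples present, with 2, 3 and 5 collars, stand in nests 2, 3 and 5, the turntable is about 0.03 rad off its mark, and the lock ring is back at its tight stop.

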